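# Change over the tile carousel and pack the finished tile

## Task

First fold the three half-open walls of the cardboard tray upright, then take the one finished white tile out of the carousel and lay it flat in the tray. Also lay every new coloured tile flat, coloured side up, in the carousel nest of its own colour; a nest may be loaded or emptied only while it has been turned (by the crank on top) to the loading window in the clear guard, at the orange mark. Leave the walls upright, and leave the things lying about on the bench alone.

Things in the scene. Friction and masses are not known exactly. Their poses are not given: they have to be found in the camera images.
- load_point (a point): Centre of the open window in the machine's clear guard, at disc height (58 mm), 110 mm from the carousel axis, beside the orange block. Fixed to the machine, which stands elsewhere each start. The guard plate (top 110 mm above the table) covers the rest of the disc: the window is 170 mm wide and ends 45 mm short of the axis. Posts stand 30 mm outward and 140 mm to either side.
- crank (a point): Centre of the black upright crank grip that turns the disc: round, 18 mm across, 44 mm tall, this point 24 mm above its foot and 156 mm above the table. 50 mm from the axis, above the guard, at an angle midway between green and blue nest. It spins freely about itself: hold it and lead it round the axis, hand unturned. The crank arm's top is 131 mm above the table.
- nest_green (a point): Centre of the floor of the green nest, on the disc (radius 140 mm, top 58 mm above the table), 110 mm from its axis, which is midway between green and yellow nest. The disc turns both ways without stops and stays put (0.15 N m). Pocket 52 x 52 mm square to the radius, fences 6 mm high; the two tangential sides have only corner stubs, 36 mm free between for fingers.
- nest_blue (a point): Centre of the floor of the blue nest, on the disc (radius 140 mm, top 58 mm above the table), 110 mm from its axis, which is midway between green and yellow nest. The disc turns both ways without stops and stays put (0.15 N m). Pocket 52 x 52 mm square to the radius, fences 6 mm high; the two tangential sides have only corner stubs, 36 mm free between for fingers.
- nest_yellow (a point): Centre of the floor of the yellow nest, on the disc (radius 140 mm, top 58 mm above the table), 110 mm from its axis, which is midway between green and yellow nest. The disc turns both ways without stops and stays put (0.15 N m). Pocket 52 x 52 mm square to the radius, fences 6 mm high; the two tangential sides have only corner stubs, 36 mm free between for fingers.
- nest_red (a point): Centre of the floor of the red nest, on the disc (radius 140 mm, top 58 mm above the table), 110 mm from its axis, which is midway between green and yellow nest. The disc turns both ways without stops and stays put (0.15 N m). Pocket 52 x 52 mm square to the radius, fences 6 mm high; the two tangential sides have only corner stubs, 36 mm free between for fingers.
- new_green_c (a point): Centre of the new tile with green top: 44 x 44 x 12 mm, terracotta body, 45 g, lying flat on the table, green side up; its x and y run along its edges. May be absent.
- new_blue_c (a point): Centre of the new tile with blue top: 44 x 44 x 12 mm, terracotta body, 45 g, lying flat on the table, blue side up; its x and y run along its edges. May be absent.
- new_yellow_c (a point): Centre of the new tile with yellow top: 44 x 44 x 12 mm, terracotta body, 45 g, lying flat on the table, yellow side up; its x and y run along its edges. May be absent.
- new_red_c (a point): Centre of the new tile with red top: 44 x 44 x 12 mm, terracotta body, 45 g, lying flat on the table, red side up; its x and y run along its edges. May be absent.
- done_green_c (a point): Centre of a finished tile that starts in the green nest: 44 x 44 x 12 mm, pale body, white top with a dark ring and dot, 45 g; its x and y run along its edges. Exactly one of the four finished tiles is present.
- done_blue_c (a point): Centre of a finished tile that starts in the blue nest: 44 x 44 x 12 mm, pale body, white top with a dark ring and dot, 45 g; its x and y run along its edges. Exactly one of the four finished tiles is present.
- done_yellow_c (a point): Centre of a finished tile that starts in the yellow nest: 44 x 44 x 12 mm, pale body, white top with a dark ring and dot, 45 g; its x and y run along its edges. Exactly one of the four finished tiles is present.
- done_red_c (a point): Centre of a finished tile that starts in the red nest: 44 x 44 x 12 mm, pale body, white top with a dark ring and dot, 45 g; its x and y run along its edges. Exactly one of the four finished tiles is present.
- tray_floor (a point): Centre of the floor (upper face, 8 mm above the table) of the cardboard packing tray, 116 x 116 mm inside, fixed to the table; its x points away from its one standing wall (the wall on the robot's side, 53 mm high above the table), y to the left. Three more walls, left (+y), right (-y) and far (+x), lie half open at their creases.
- wall_left (a joint): Angle of the left wall of the tray (+y side): 0 lying flat outwards, 1.57 upright; stop at 1.60. It starts at 0.35 to 0.75 and stays where it is left (friction 0.02 N m, about 0.5 N at its edge). The wall is a panel 112 mm wide, 45 mm from crease to free edge, 4 mm thick; its crease runs 58 mm from the tray's centre, 8 mm above the table.
- wall_right (a joint): Angle of the right wall of the tray (-y side): 0 lying flat outwards, 1.57 upright; stop at 1.60. It starts at 0.35 to 0.75 and stays where it is left (friction 0.02 N m, about 0.5 N at its edge). The wall is a panel 112 mm wide, 45 mm from crease to free edge, 4 mm thick; its crease runs 58 mm from the tray's centre, 8 mm above the table.
- wall_far (a joint): Angle of the far wall of the tray (+x side): 0 lying flat outwards, 1.57 upright; stop at 1.60. It starts at 0.35 to 0.75 and stays where it is left (friction 0.02 N m, about 0.5 N at its edge). The wall is a panel 112 mm wide, 45 mm from crease to free edge, 4 mm thick; its crease runs 58 mm from the tray's centre, 8 mm above the table.
- tub: Bystander: clear tub with red lid, 80 mm across, 60 mm high; leave alone. Origin at its underside centre.
- jar: Bystander: amber jar with white lid, 60 mm across, 75 mm high; leave alone. Origin at its underside centre.
- brush: Bystander: brush, 170 mm long, lying; leave alone. Origin at its underside (middle of the tool).
- tile_pile: Bystander: pile of white tiles, one block 70 x 70 x 40 mm; leave alone. Origin at its underside centre.
- spatula: Bystander: spatula, 200 mm long, lying; leave alone. Origin at its underside (middle of the tool).
- glaze_pot: Bystander: small blue glaze pot, 68 mm across, 56 mm high; leave alone. Origin at its underside centre.
Things that resemble listed ones, but are neither listed nor needed, are in the scene too. Leave any pink look-alike of the part that bears new_yellow_c alone.

How it is judged:
By the outcome, as a careful person would: the job done as asked, in the order asked, and still so for the second after the job is handed in, with the robot touching nothing.
Of done_green, done_blue, done_yellow, done_red only 1 to 1 are there at a start; the rules pass over those that are not, and their reading is None.
Of new_green, new_blue, new_yellow, new_red only 2 to 4 are there at a start; the rules pass over those that are not, and their reading is None.
At some moment in a run one of new_green, new_blue, new_yellow, new_red may be knocked a few centimetres aside while the robot is not near it.
It also fails if it takes over 210 s, if anything falls off the work surface, if the arm or the gripper's body presses on something with over 40 N, if the wrist force passes 120 N, or if a joint passes its speed limit or range.

## Robot

A 7-joint arm with a two-finger parallel gripper is mounted at the origin on the work surface. World frame = base frame: x ahead of the robot, y to its left, z up, the work surface at z = 0. Lengths are in m, angles in rad, forces in N, time in s.
With the tool pointing down it reaches from about 0.35 to 0.9 m from the base axis. Payload 8.1 kg.
Tool frame: the origin (TCP) lies between the finger pads; the fingertips stand 8 mm ahead of it and the grasp point (between the pads) lies 11 mm behind it (arm.tcp_to_tips is the distance from the TCP to the fingertips, in m); z points along the fingers, x is the direction in which the jaws open and shut, and the axes are right-handed (so a half turn about z gives the same grasp; the last joint's range is limited). The gripper opens to 92 mm and grips with 3 to 60 N. Pads are 19 mm wide; open, the fingers measure 130 mm over their backs; the gripper's body (75 mm by 190 mm) begins 47 mm behind the grasp point.
Start: joints at [-1.216, 0.434, 0.025, 1.573, -0.012, 1.134, -0.075], TCP at [0.276, 0.561, 0.235] pointing down, gripper open.
Joint ranges: [-2.62, 2.62], [-0.44, 2.09], [-1.27, 1.32], [0.08, 2.57], [-1.32, 4.46], [0.12, 2], [-2.74, 2.74]. Speed limits (rad/s): [2.22, 2.22, 3.01, 3.01, 3.14, 3.14, 3.14].

## Interface

Orientations are given as a rotation vector (axis times angle).
In Python, from cell import arm, eyes gives the robot as it stands.
- The arm moves only by the tool play_rows, never from a script. Its argument "rows" is a list of rows, each a list of 3 entries, a list of its own where there are three numbers: the shift along the tool's x, y, z each as a share of 50 cm, from -1 to 1, then the turn, a rotation vector about the tool's x, y, z each as a share of 60 degrees, from -1 to 1, then the opening, from -1 (shut) to 1 (fully open), so that 0 is half open. In form: [[[dx, dy, dz], [ax, ay, az], grip], ...]. A call has 1 to 10 rows; each row is the pose to reach, as a shift and turn from the pose commanded when the call began, along the tool's axes at that moment; what a row does not reach only later rows make up. A row lasts 1/10 s, in which the tool goes at most 50 mm and 8.59 degrees, less where a joint would pass 70% of its speed; a pose out of reach is approached as far as the arm can. A call with a number of a shift or a turn outside -1 to 1 is refused whole. A call with a gripper value outside its range is refused whole. The fingers move at their own pace and stop on an object; "newtons" is the grip in N (left out, the last holds). Time passes only in rows, so rows that repeat a pose let the fingers close. It gives the time, the measured TCP pose, the force and the opening at its end, in the units of the state.
- arm.observe(): the state, without advancing time (a new reading comes with each control period).
- eyes.get_image(name): name is "scene" or "top" or "wrist"; returns (picture, depth): 384x512x3 uint8, red, green, blue; 384x512 float32, m along the optical axis (not along the pixel's ray), 0 where there is no reading.
- eyes.get_calibration(name): a dict with "intrinsics" (3x3 intrinsics, pixels), "R" (3x3) and "t" (3): a world point X has camera coordinates R X + t. Camera axes: x right, y down, z forward; pixel columns grow to the right and rows downward; lengths in m; the calibration is good to about 2 mm. A picture is of the moment at which its call begins: read the wrist's pose just before it. get_calibration takes no time and is no camera call; for the wrist camera it gives the pose at the moment of the call.
- arm.sign_off(): hands the job in, once; it reports no verdict.
The state is a dict: "clock": time; "joints": joint angles; "dq": joint speeds; "joint_efforts": joint torques, N m; "position": TCP position; "ee_rot": TCP orientation; "force": force on the tool from outside, world axes, zero at the start; "ft_torque": the same for the moment, N m; "width": opening from 0.0 (shut) to 1.0 (fully open).
Only numpy, scipy, OpenCV 4.12 (cv2) and the standard library are available. Lean on these libraries where they do the work, as an engineer would, in place of code of your own. Each camera call takes 0.05 s, during which the arm holds its last target.

## Working session

There is one attempt and no reset: what is moved stays moved. The work goes in short steps, Python scripts to look and compute and a tool call to move; the robot and the scene stay as the last step left them, time stands still between calls to the robot, and variables do not carry over. Pictures are saved under pics/ and viewed, and the job is handed in when it is done.

Besides the shell and the picture viewer there is one more tool, called after "Request:" as name(argument=value, ...), one argument or row to a line, values as JSON. play_rows: Moves the arm, as the interface text tells. Its arguments: {"type":"object","properties":{"rows":{"type":"array","items":{"type":"array"}},"newtons":{"type":"number"}},"required":["rows"]}

```bash
ls; mkdir -p pics
python3 - <<'E'
from cell import arm, eyes
import cv2
print(arm.observe())
for n in ["scene","top","wrist"]:
    im,d=eyes.get_image(n); cv2.imwrite(f"pics/{n}0.png",im[:,:,::-1])
    print(n,eyes.get_calibration(n))
E
```

```text
pics
{'clock': 0.0, 'joints': array([-1.21557369,  0.43521471,  0.02499346,  1.57407553, -0.01159508,
        1.13403542, -0.07507885]), 'dq': array([ 6.49511498e-04, -1.26545585e-03, -1.39736020e-03, -1.49055095e-03,
       -6.49530959e-05, -5.90172307e-04, -7.86824159e-04]), 'joint_efforts': array([ 1.07651871e-03, -6.67858171e+01,  9.85381790e-01, -3.14450562e+01,
       -6.04390819e-02,  4.27921931e-02,  1.62728306e-04]), 'position': array([0.2760887 , 0.56015542, 0.23395871]), 'ee_rot': array([ 2.66680827e+00,  1.65881126e+00, -1.97720163e-03]), 'force': array([-0.10125639,  0.0175015 ,  0.95362685]), 'ft_torque': array([-0.02729236, -0.00687299,  0.00503114]), 'width': 1.0032177104075917}
scene {'intrinsics': array([[419.38081664,   0.        , 245.60755781],
       [  0.        , 419.38081664, 190.07812188],
       [  0.        ,   0.        ,   1.        ]]), 'R': array([[ 6.50660437e-01,  7.59368795e-01,  1.70235058e-04],
       [ 6.20668998e-01, -5.31687191e-01, -5.76262723e-01],
       [-4.37505418e-01,  3.75057015e-01, -8.17264489e-01]]), 't': array([-0.37750836, -0.25685365,  1.47830183])}
top {'intrinsics': array([[371.41139562,   0.        , 249.68052522],
       [  0.        , 371.41139562, 195.93044189],
       [  0.        ,   0.        ,   1.        ]]), 'R': array([[ 7.01880993e-04, -9.99884726e-01, -1.51671256e-02],
       [-9.97018292e-01,  4.70624260e-04, -7.71641397e-02],
       [ 7.71623827e-02,  1.51760617e-02, -9.96903031e-01]]), 't': array([0.03993804, 0.54136794, 1.13367091])}
wrist {'intrinsics': array([[321.88287318,   0.        , 257.07216213],
       [  0.        , 321.88287318, 192.02656346],
       [  0.        ,   0.        ,   1.        ]]), 'R': array([[ 0.44180715,  0.89710839, -0.00172537],
       [ 0.86672159, -0.42634438,  0.25889025],
       [ 0.23151701, -0.11587498, -0.9659052 ]]), 't': array([-0.62352023, -0.03289153,  0.3891869 ])}
```

Run:
```python
import cv2
for n in ["scene","top"]:
    im=cv2.imread(f"pics/{n}0.png"); cv2.imwrite(f"pics/{n}0b.png",cv2.resize(im,(800,600),interpolation=cv2.INTER_CUBIC))
```

```text
(no output)
```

View pics/top0b.png

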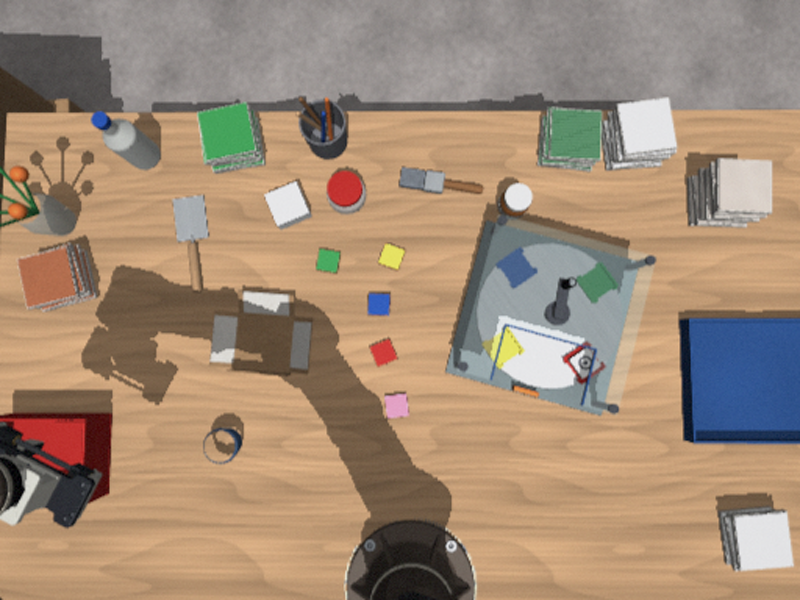

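View pics/scene0b.png

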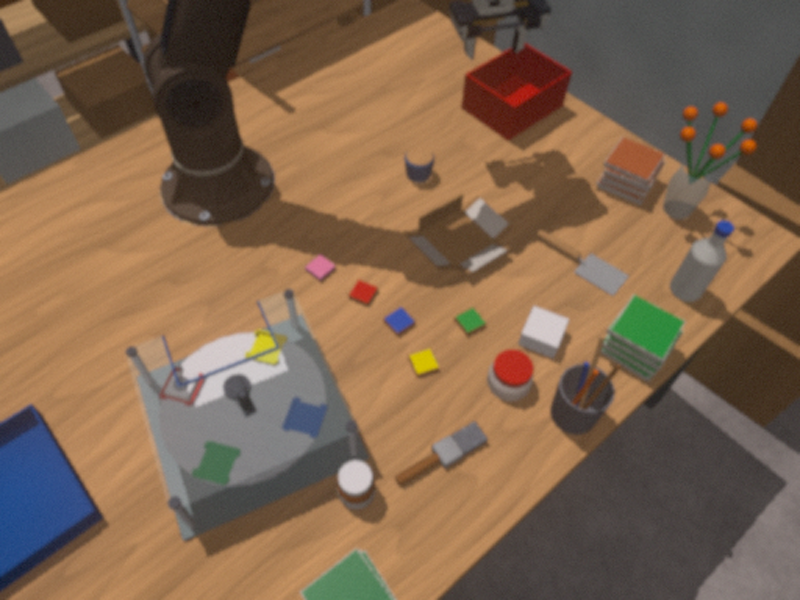

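The top view shows four new tiles: green at (328,260), yellow (391,256), blue (379,303) and red (383,351). The pink decoy is at (397,404). The finished tile sits in the red nest at (585,362), and the orange mark is at (525,391). The tray is at (265,330). Next I'll look closer.

```bash
cat > h.py <<'E'
import numpy as np, cv2
from scipy.spatial.transform import Rotation as Rn
from cell import arm, eyes
def ray(cal,u,v,z):
    K,R,t=cal["intrinsics"],cal["R"],cal["t"]
    d=R.T@np.linalg.solve(K,np.array([u,v,1.])); c=-R.T@t
    return c+d*(z-c[2])/d[2]
def proj(cal,X):
    p=cal["intrinsics"]@(cal["R"]@np.asarray(X,float)+cal["t"]); return p[:2]/p[2]
def crop(im,x0,y0,x1,y1,f,name):
    cv2.imwrite("pics/"+name,cv2.resize(im[y0:y1,x0:x1,::-1],None,fx=f,fy=f,interpolation=cv2.INTER_CUBIC))
def tiles(im,cal,z=0.012):
    hsv=cv2.cvtColor(im,cv2.COLOR_RGB2HSV); out={}
    for n,(a,b) in dict(green=(50,80),blue=(105,125),yellow=(24,34),red=(0,6)).items():
        m=cv2.inRange(hsv,(a,140,60),(b,255,255))
        if n=="red": m|=cv2.inRange(hsv,(174,140,60),(180,255,255))
        for c in cv2.findContours(m,cv2.RETR_EXTERNAL,cv2.CHAIN_APPROX_NONE)[0]:
            if cv2.contourArea(c)<60: continue
            w=np.array([ray(cal,*p[0],z)[:2] for p in c],np.float32)
            (cx,cy),(a1,a2),ang=cv2.minAreaRect(w)
            if 0.03<min(a1,a2) and max(a1,a2)<0.06: out.setdefault(n,[]).append((round(cx,4),round(cy,4),round(a1,3),round(a2,3),round(ang%90,1),[round(float(q)) for q in c.mean(0)[0]]))
    return out
# desired tool pose: down, jaw axis (tool x) at yaw a in world
def Rdown(a): # x=(cos a,sin a,0), z=(0,0,-1), y=z cross x
    x=np.array([np.cos(a),np.sin(a),0]); z=np.array([0,0,-1.]); return np.stack([x,np.cross(z,x),z],1)
def rel(p0,R0,p,R):
    d=R0.T@(np.asarray(p)-p0)/0.5; r=Rn.from_matrix(R0.T@R).as_rotvec()/(np.pi/3); return d,r
E
python3 - <<'E'
from h import *
im=cv2.imread("pics/top0.png")[:,:,::-1].copy(); cal=eyes.get_calibration("top")
for k,v in tiles(im,cal).items(): print(k,v)
crop(im,270,120,430,280,5,"mach.png"); crop(im,110,160,230,260,6,"tray.png")
_,d=eyes.get_image("top"); print(d[150:260:15,280:420:15])
E
```

```text
green [(0.6352, 0.1658, 0.036, 0.036, 82.5, [210, 166])]
blue [(0.5482, 0.0643, 0.038, 0.038, 90.0, [242, 194]), (0.9301, 0.6397, 0.039, 0.031, 63.2, [64, 77])]
yellow [(0.4594, -0.185, 0.051, 0.057, 34.4, [325, 223]), (0.6443, 0.0382, 0.042, 0.042, 69.6, [250, 164])]
red [(0.4504, 0.0547, 0.043, 0.043, 23.3, [245, 225])]
[[1.1831533 1.1838198 1.181085  1.0722382 1.0748181 1.0729723 1.0725969
  1.1813183 1.1819857 1.1805114]
 [1.1804733 1.1829035 1.1746556 1.0712373 1.0680286 1.0665648 1.0653948
  1.0668179 1.0671233 1.0621854]
 [1.178897  1.1791335 1.0665954 1.0688491 1.0660454 1.0656118 1.0625658
  1.0660576 1.0641508 1.0617462]
 [1.175818  1.1750784 1.0652788 1.0634112 1.0621836 1.041768  1.0617428
  1.0636309 1.063473  1.1680319]
 [1.1712335 1.1667224 1.0592318 1.1062636 1.0619545 1.0583619 1.0586159
  1.056754  1.05577   1.1640146]
 [1.1662191 1.056951  1.0600816 1.1081784 1.1093156 1.109452  1.0952898
  1.0524719 1.054333  1.16069  ]
 [1.1620184 1.1548548 1.0551832 1.1586087 1.1084915 1.1035912 1.1019081
  1.0491924 1.050667  1.1592826]
 [1.1622506 1.1542729 1.162592  1.1606812 1.1635498 1.1458458 1.1509249
  1.0486394 1.1538495 1.1602125]]
```

View pics/mach.png

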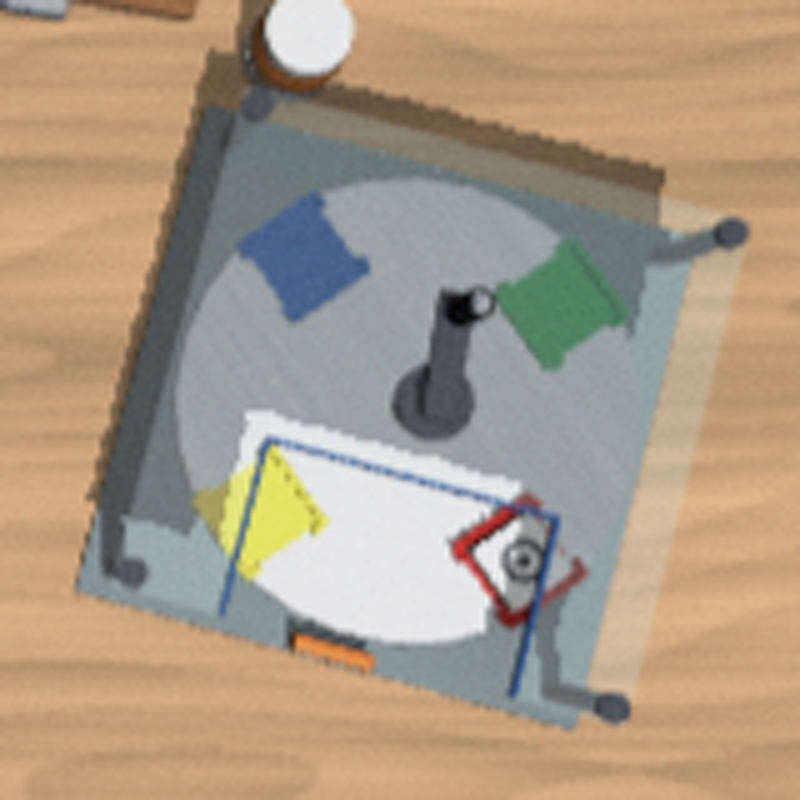

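View pics/tray.png

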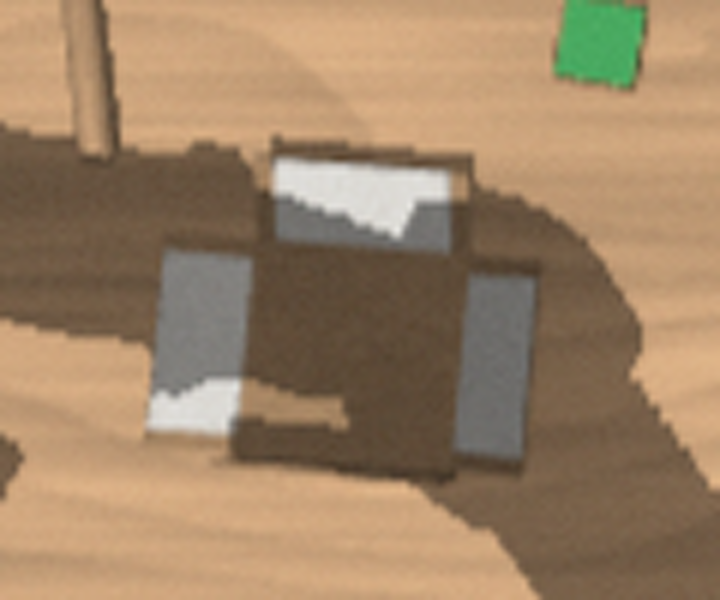

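Run:
```python
from h import *
cal=eyes.get_calibration("top")
M=lambda x,y,z: ray(cal,270+(x-2)/5,120+(y-2)/5,z)
T=lambda x,y,z: ray(cal,110+(x-2.5)/6,160+(y-2.5)/6,z)
g,b,y,r=[M(*p,.058) for p in((560,305),(305,257),(262,515),(522,562))]
ax=(g+b+y+r)/4; print("axis",ax)
for n,p in zip("gbyr",(g,b,y,r)): v=(p-ax)[:2]; print(n,p,np.hypot(*v),np.degrees(np.arctan2(v[1],v[0])))
for n,p,z in(("crank",(472,302),.178),("hub",(432,402),.131)):
    p=M(*p,z); v=(p-ax)[:2]; print(n,p,np.hypot(*v),np.degrees(np.arctan2(v[1],v[0])))
a,c=M(268,440,.110),M(557,518,.110); print("win inner",a,c,np.linalg.norm(a-c),np.degrees(np.arctan2(*(c-a)[:2][::-1])))
m=(a+c)/2; v=(m-ax)[:2]; print("mid",v,np.hypot(*v),np.degrees(np.arctan2(v[1],v[0])))
print("orange",M(333,655,.07)-ax, M(333,638,.07)-ax)
for n,p in(("lt",(252,255)),("lb",(235,435)),("rt",(467,275)),("rb",(455,455)),("fl",(275,243)),("fr",(450,252))):print(n,T(*p,.009))
for n,p in(("lt",(163,250)),("lb",(148,435)),("rt",(538,275)),("rb",(522,458)),("fl",(275,155)),("fr",(450,170))):print("edge",n,T(*p,.03))
print("post",M(612,707,.12),M(125,572,.12))
```

```text
axis [ 0.52192479 -0.26702427  0.058     ]
g [ 0.5845125  -0.35679411  0.058     ] 0.10943420921678376 -55.11571459214744
b [ 0.61381202 -0.20457281  0.058     ] 0.111101073642271 34.20211322388998
y [ 0.45857569 -0.17649309  0.058     ] 0.1104943497448317 124.98236789439254
r [ 0.43079894 -0.33023705  0.058     ] 0.11090435937817841 -145.25147105714143
crank [ 0.5719432  -0.26904116  0.178     ] 0.05005905464077049 -2.309082933248496
hub [ 0.52130345 -0.25924005  0.131     ] 0.0078089744701341016 94.56368243941951
win inner [ 0.50098622 -0.17123532  0.11      ] [ 0.45668498 -0.33417313  0.11      ] 0.16885298575914964 -105.21048604488723
mid [-0.04308919  0.01432004] 0.04540640617292802 161.61654896352795
orange [-0.1453321   0.05229978  0.012     ] [-0.13543245  0.05212936  0.012     ]
lt [0.52300891 0.34932356 0.009     ]
lb [0.42889502 0.35624152 0.009     ]
rt [0.51248517 0.23596394 0.009     ]
rb [0.41864087 0.24094738 0.009     ]
fl [0.52932089 0.33732477 0.009     ]
fr [0.52456229 0.24506984 0.009     ]
edge lt [0.5243269  0.38960338 0.03      ]
edge lb [0.42927162 0.39502497 0.03      ]
edge rt [0.51139497 0.19549521 0.03      ]
edge rb [0.41776103 0.20264238 0.03      ]
edge fl [0.57356035 0.33257155 0.03      ]
edge fr [0.56568983 0.24165767 0.03      ]
post [ 0.35153322 -0.35855194  0.12      ] [ 0.42616482 -0.08804949  0.12      ]
```

```bash
cat >> h.py <<'E'
TC=np.array([.469,.2947]); TA=np.radians(-3.4)
def tray(x,y,z): return np.array([TC[0]+np.cos(TA)*x-np.sin(TA)*y, TC[1]+np.sin(TA)*x+np.cos(TA)*y, z])
def plan(wps):
    s=arm.observe(); p0=s["position"]; R0=Rn.from_rotvec(s["ee_rot"]).as_matrix()
    print("at",p0.round(4),"yaw",np.degrees(np.arctan2(R0[1,0],R0[0,0])).round(2),"zaxis",R0[:,2].round(3),"t",round(s["clock"],2),"F",s["force"].round(1),"w",round(s["width"],3))
    for (p,yaw) in wps:
        d,r=rel(p0,R0,p,Rdown(np.radians(yaw)))
        print([[round(float(q),3) for q in d],[round(float(q),3) for q in r]])
E
python3 - <<'E'
from h import *
plan([(tray(0,.130,.235),-3.4),(tray(0,.130,.10),-3.4)])
print(tray(0,.13,.1))
E
```

```text
at [0.2762 0.5604 0.2343] yaw 63.77 zaxis [-0.    -0.001 -1.   ] t 0.2 F [1.  0.9 0.9] w 1.0
[[-0.066, 0.48, -0.001], [0.001, 0.001, 1.119]]
[[-0.066, 0.48, 0.269], [0.001, 0.001, 1.119]]
[0.47670983 0.42447118 0.1       ]
```

Request:
play_rows(
  rows=[
    [[-0.03,0.2,0],[0,0,0.14],-1],
    [[-0.06,0.3,0],[0,0,0.28],-1],
    [[-0.066,0.4,0],[0,0,0.42],-1],
    [[-0.066,0.48,0.05],[0,0,0.56],-1],
    [[-0.066,0.48,0.15],[0,0,0.7],-1],
    [[-0.066,0.48,0.2],[0,0,0.84],-1],
    [[-0.066,0.48,0.269],[0,0,0.98],-1],
    [[-0.066,0.48,0.269],[0,0,1.0],-1],
  ],
)

```text
clock: 1.0
position: [0.4746, 0.4222, 0.0953]
ee_rot: [3.133, 0.097, -0.01]
force: [-1.6, 0.0, -1.1]
width: 0.351
```

Run:
```python
from h import *
# corner path: center = corner+.0095 ; tcp z = tip+.008
c=lambda s,tip: (tray(0,.058+.0095+s,tip+.008),-3.4)
plan([c(.062,.012),c(.035,.012),c(.022,.018),c(.013,.028),c(.006,.035),c(.0035,.036)])
im,_=eyes.get_image("wrist"); cv2.imwrite("pics/w1.png",im[:,:,::-1])
```

```text
at [0.4746 0.4222 0.0953] yaw 3.54 zaxis [-0.006 -0.007 -1.   ] t 1.0 F [-1.6  0.  -1.1] w 0.351
[[0.005, -0.004, 0.15], [0.006, 0.006, 0.116]]
[[-0.001, 0.049, 0.151], [0.006, 0.006, 0.116]]
[[-0.004, 0.075, 0.139], [0.006, 0.006, 0.116]]
[[-0.007, 0.093, 0.119], [0.006, 0.006, 0.116]]
[[-0.008, 0.107, 0.105], [0.006, 0.006, 0.116]]
[[-0.009, 0.112, 0.103], [0.006, 0.006, 0.116]]
```

View pics/w1.png

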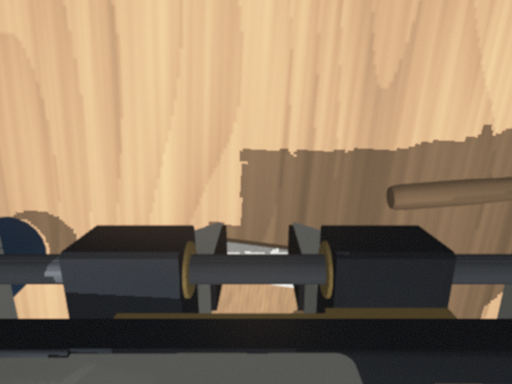

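The wrist view shows the fingers still closing beside the left wall at about (260,250). The brush handle is well clear at (450,195). I'll fold the left wall.

Request:
play_rows(
  rows=[
    [[0.005,-0.004,0.08],[0.006,0.006,0.116],-1],
    [[0.005,-0.004,0.15],[0.006,0.006,0.116],-1],
    [[0.0,0.03,0.15],[0.006,0.006,0.116],-1],
    [[0.0,0.049,0.15],[0.006,0.006,0.116],-1],
    [[-0.004,0.062,0.145],[0.006,0.006,0.116],-1],
    [[-0.004,0.075,0.139],[0.006,0.006,0.116],-1],
    [[-0.006,0.084,0.13],[0.006,0.006,0.116],-1],
    [[-0.007,0.093,0.119],[0.006,0.006,0.116],-1],
    [[-0.008,0.107,0.105],[0.006,0.006,0.116],-1],
    [[-0.009,0.112,0.103],[0.006,0.006,0.116],-1],
  ],
)

```text
clock: 2.05
position: [0.4771, 0.3678, 0.0503]
ee_rot: [-3.133, 0.088, -0.012]
force: [-0.0, 1.1, 0.1]
width: 0.005
```

Run:
```python
from h import *
c=lambda s,tip: (tray(0,.058+.0095+s,tip+.008),-3.4)
plan([c(.0035,.036),c(.0015,.036),c(.03,.036)])
im,_=eyes.get_image("top"); crop(im,110,140,240,260,5,"t2.png")
im,_=eyes.get_image("scene"); crop(im,230,90,360,190,5,"s2.png")
```

```text
at [0.4771 0.3678 0.0503] yaw -3.23 zaxis [ 0.008  0.007 -1.   ] t 2.05 F [-0.   1.1  0.1] w 0.005
[[-0.008, 0.005, 0.013], [-0.007, -0.007, 0.003]]
[[-0.008, 0.009, 0.013], [-0.007, -0.007, 0.003]]
[[-0.007, -0.048, 0.013], [-0.007, -0.007, 0.003]]
```

View pics/t2.png

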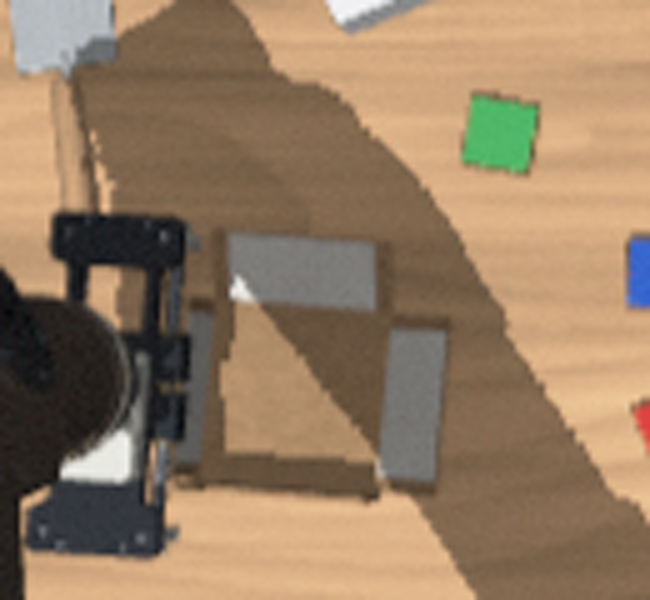

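View pics/s2.png

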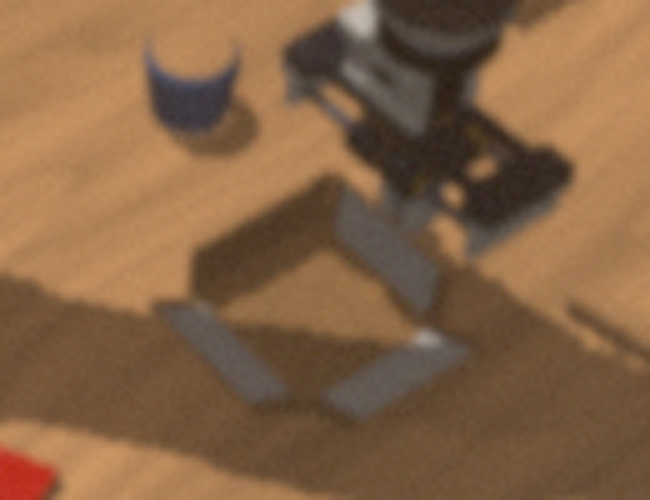

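The left wall is nearly upright, with its inner face still visible and leaning outward around (200,390) in the top crop. I'll keep pushing inward in small steps.

Request:
play_rows(
  rows=[
    [[-0.006,0.008,0.02],[-0.007,-0.007,0.0],-1],
    [[-0.006,0.012,0.02],[-0.007,-0.007,0.0],-1],
    [[-0.006,0.016,0.02],[-0.007,-0.007,0.0],-1],
    [[-0.006,0.016,0.02],[-0.007,-0.007,0.0],-1],
  ],
)

```text
clock: 2.55
position: [0.4726, 0.3646, 0.0377]
ee_rot: [-3.137, 0.084, 0.001]
force: [2.8, 11.5, -7.6]
width: -0.001
```

Run:
```python
from h import *
print(arm.observe()["force"])
im,_=eyes.get_image("top"); crop(im,110,140,240,260,5,"t3.png")
```

```text
[ 2.8294763  11.49976809 -7.57902146]
```

View pics/t3.png

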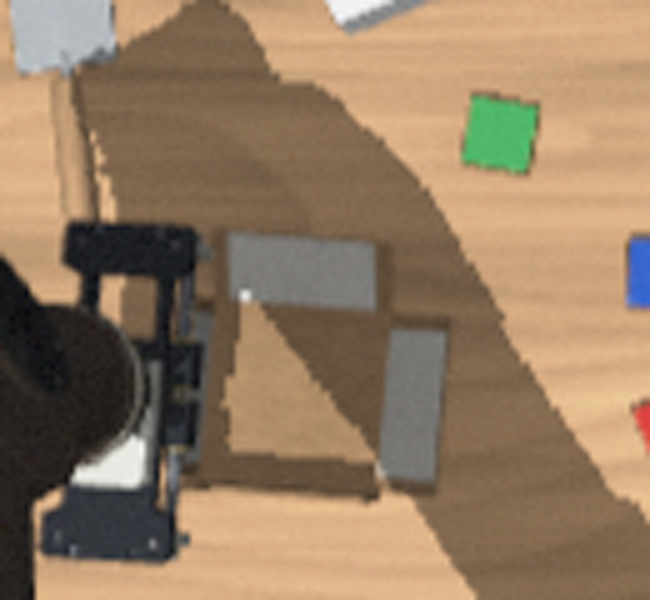

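Request:
play_rows(
  rows=[
    [[0,-0.02,0],[0,0,0],-1],
    [[0,-0.07,0],[0,0,0],-1],
    [[0,-0.07,-0.1],[0,0,0],-1],
    [[0,-0.07,-0.2],[0,0,0],-1],
  ],
)

```text
clock: 3.0
position: [0.4731, 0.3957, 0.1368]
ee_rot: [3.134, -0.085, -0.009]
force: [2.4, 1.1, 0.4]
width: 0.008
```

Run:
```python
from h import *
im,d=eyes.get_image("top"); crop(im,110,140,240,260,5,"t4.png"); cal=eyes.get_calibration("top")
np.set_printoptions(linewidth=200)
# depth -> world points in tray frame, upper part of left wall
K,R,t=cal["intrinsics"],cal["R"],cal["t"]
v,u=np.mgrid[175:250,135:225]; z=d[175:250,135:225]
P=(np.stack([(u-K[0,2])/K[0,0]*z,(v-K[1,2])/K[1,1]*z,z],-1)-t)@R
q=P[...,:2]-TC; tx=q@[np.cos(TA),np.sin(TA)]; ty=q@[-np.sin(TA),np.cos(TA)]
m=(abs(tx)<.03)&(ty>.045)&(ty<.12)
o=np.argsort(ty[m]); 
hh=P[...,2][m][o]; yy=ty[m][o]
for a in np.arange(.045,.12,.003):
    k=(yy>=a)&(yy<a+.003)
    if k.any(): print(round(a,3),k.sum(),np.percentile(hh[k],[10,50,90]).round(3))
plan([(tray(0,.13,.2),-3.4)])
```

```text
0.045 17 [0.004 0.008 0.01 ]
0.048 20 [0.005 0.007 0.011]
0.051 14 [0.005 0.007 0.011]
0.054 82 [0.006 0.03  0.053]
0.057 35 [0.007 0.044 0.054]
0.06 2 [0.049 0.05  0.051]
0.072 1 [0.003 0.003 0.003]
0.075 13 [-0.003 -0.     0.003]
0.078 16 [-0.003 -0.001  0.002]
0.081 20 [-0.003 -0.001  0.003]
0.084 18 [-0.002 -0.     0.002]
0.087 19 [-0.003 -0.001  0.003]
0.09 14 [-0.003 -0.001  0.001]
0.093 21 [-0.003 -0.001  0.001]
0.096 15 [-0.004 -0.002  0.002]
0.099 17 [-0.003  0.     0.004]
0.102 21 [-0.003  0.001  0.003]
0.105 15 [-0.003 -0.001  0.001]
0.108 14 [-0.005 -0.001  0.001]
0.111 2 [-0.005 -0.004 -0.003]
at [0.4773 0.3981 0.1466] yaw -3.19 zaxis [ 0.003  0.003 -1.   ] t 3.05 F [2.8 1.2 6.7] w 0.007
[[-0.004, -0.053, -0.107], [-0.003, -0.003, 0.004]]
```

View pics/t4.png

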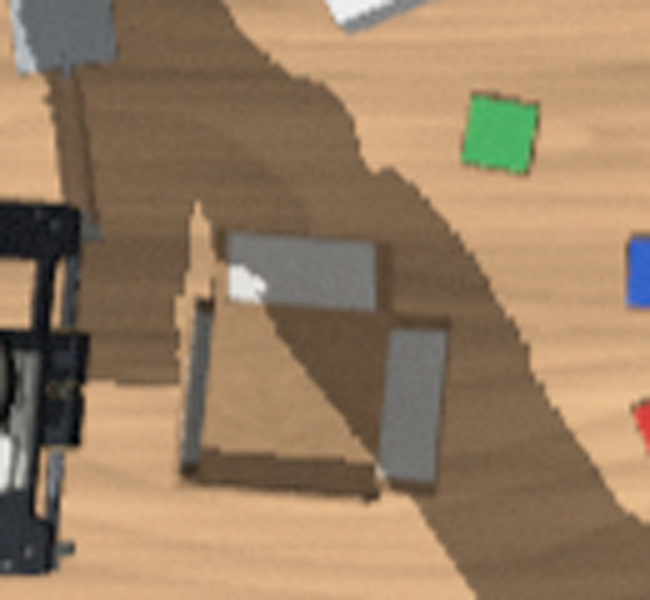

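The left wall is upright: its inner face stays at 54–58 mm from the tray centre up to 53 mm high. Next I'll do the far wall.

Run:
```python
from h import *
plan([(tray(0.08,.125,.15),-3.4+40),(tray(0.14,.0,.15),-3.4+59),(tray(0.14,.0,.12),-3.4+59)])
```

```text
at [0.4773 0.3981 0.1466] yaw -3.19 zaxis [ 0.003  0.003 -1.   ] t 3.05 F [2.8 1.2 6.7] w 0.007
[[0.156, -0.042, -0.006], [-0.002, -0.004, -0.663]]
[[0.275, 0.208, -0.007], [-0.002, -0.005, -0.98]]
[[0.275, 0.209, 0.053], [-0.002, -0.005, -0.98]]
```

Request:
play_rows(
  rows=[
    [[0.08,-0.02,0],[0,0,-0.14],-1],
    [[0.156,-0.042,0],[0,0,-0.28],-1],
    [[0.22,0.0,0],[0,0,-0.42],-1],
    [[0.26,0.05,0],[0,0,-0.56],-1],
    [[0.275,0.13,0],[0,0,-0.7],-1],
    [[0.275,0.2,0],[0,0,-0.84],-1],
    [[0.275,0.208,0.03],[0,0,-0.98],-1],
    [[0.275,0.208,0.05],[0,0,-0.98],-1],
  ],
)

```text
clock: 3.85
position: [0.6062, 0.282, 0.1121]
ee_rot: [2.779, 1.464, -0.006]
force: [-0.1, 1.4, -1.3]
width: 0.005
```

Run:
```python
from h import *
c=lambda s,tip: (tray(.058+.0095+s,0,tip+.008),86.6)
plan([c(.065,.012),c(.035,.012),c(.022,.018),c(.013,.028),c(.005,.032),c(.001,.032)])
```

```text
at [0.6062 0.282  0.1121] yaw 55.57 zaxis [-0.003 -0.002 -1.   ] t 3.85 F [-0.1  1.4 -1.3] w 0.005
[[0.003, -0.013, 0.184], [-0.002, 0.003, -0.517]]
[[-0.028, -0.065, 0.184], [-0.002, 0.003, -0.517]]
[[-0.041, -0.087, 0.172], [-0.002, 0.003, -0.517]]
[[-0.051, -0.103, 0.152], [-0.002, 0.003, -0.517]]
[[-0.059, -0.116, 0.145], [-0.002, 0.003, -0.517]]
[[-0.063, -0.123, 0.145], [-0.002, 0.003, -0.517]]
```

Request:
play_rows(
  rows=[
    [[0.003,-0.01,0.0],[0,0,-0.14],-1],
    [[0.003,-0.013,0.04],[0,0,-0.28],-1],
    [[0.003,-0.013,0.1],[0,0,-0.42],-1],
    [[0.003,-0.013,0.184],[0,0.003,-0.517],-1],
    [[-0.015,-0.043,0.184],[0,0.003,-0.517],-1],
    [[-0.028,-0.065,0.184],[0,0.003,-0.517],-1],
    [[-0.035,-0.076,0.178],[0,0.003,-0.517],-1],
    [[-0.041,-0.087,0.172],[0,0.003,-0.517],-1],
    [[-0.051,-0.103,0.152],[0,0.003,-0.517],-1],
    [[-0.055,-0.11,0.147],[0,0.003,-0.517],-1],
  ],
)

```text
clock: 4.85
position: [0.5436, 0.2941, 0.0406]
ee_rot: [-2.283, -2.153, -0.001]
force: [0.3, 0.9, -0.4]
width: 0.005
```

Run:
```python
from h import *
c=lambda s,tip: (tray(.058+.0095+s,0,tip+.008),86.6)
plan([c(.005,.032),c(.002,.032),c(-.001,.032),c(.05,.032)])
```

```text
at [0.5436 0.2941 0.0406] yaw 86.65 zaxis [-0.002  0.003 -1.   ] t 4.85 F [ 0.3  0.9 -0.4] w 0.005
[[-0.008, -0.004, 0.001], [-0.002, -0.003, 0.001]]
[[-0.008, -0.01, 0.001], [-0.002, -0.003, 0.001]]
[[-0.008, -0.016, 0.001], [-0.002, -0.003, 0.001]]
[[-0.008, 0.086, 0.001], [-0.002, -0.003, 0.001]]
```

Request:
play_rows(
  rows=[
    [[-0.004,-0.006,0],[0,0,0],-1],
    [[-0.004,-0.011,0],[0,0,0],-1],
    [[-0.004,-0.015,0],[0,0,0],-1],
    [[-0.004,-0.015,0],[0,0,0],-1],
  ],
)

```text
clock: 5.25
position: [0.5422, 0.2925, 0.0411]
ee_rot: [2.287, 2.152, 0.016]
force: [13.4, 3.9, -5.4]
width: 0.005
```

Run:
```python
from h import *
c=lambda s,tip: (tray(.058+.0095+s,0,tip+.008),86.6)
plan([c(.06,.032),c(.06,.15)])
```

```text
at [0.5422 0.2925 0.0411] yaw 86.53 zaxis [ 0.008  0.006 -1.   ] t 5.25 F [13.4  3.9 -5.4] w 0.005
[[-0.004, 0.109, 0.003], [0.007, -0.006, -0.001]]
[[-0.003, 0.11, -0.233], [0.007, -0.006, -0.001]]
```

Request:
play_rows(
  rows=[
    [[0,0.03,0],[0,0,0],-1],
    [[0,0.11,0],[0,0,0],-1],
    [[0,0.11,-0.1],[0,0,0.0],-1],
    [[0,0.11,-0.2],[0,0,0.14],-1],
    [[-0.08,0.1,-0.22],[0,0,0.28],-1],
    [[-0.16,0.08,-0.22],[0,0,0.42],-1],
    [[-0.22,0.02,-0.22],[0,0,0.56],-1],
    [[-0.25,-0.05,-0.22],[0,0,0.7],-1],
    [[-0.27,-0.12,-0.22],[0,0,0.84],-1],
    [[-0.27,-0.15,-0.22],[0,0,0.98],-1],
  ],
)

```text
clock: 6.25
position: [0.4511, 0.1587, 0.1494]
ee_rot: [-3.05, -0.743, 0.005]
force: [0.3, -0.2, 0.1]
width: 0.006
```

```bash
cat >> h.py <<'E'
def prof(d,cal,side):
    K,R,t=cal["intrinsics"],cal["R"],cal["t"]
    v,u=np.mgrid[150:260,125:240]; z=d[150:260,125:240]
    P=(np.stack([(u-K[0,2])/K[0,0]*z,(v-K[1,2])/K[1,1]*z,z],-1)-t)@R
    q=P[...,:2]-TC; tx=q@[np.cos(TA),np.sin(TA)]; ty=q@[-np.sin(TA),np.cos(TA)]
    a,b={"left":(ty,tx),"right":(-ty,tx),"far":(tx,ty),"near":(-tx,ty)}[side]
    m=(abs(b)<.035)&(a>.03)&(a<.11)&(P[...,2]>.012)&(P[...,2]<.06)
    hh=P[...,2][m]; aa=a[m]
    for h in np.arange(.012,.06,.008):
        k=(hh>=h)&(hh<h+.008)
        if k.any(): print(side,"h",round(h,3),k.sum(),np.median(aa[k]).round(4))
E
python3 - <<'E'
from h import *
c=lambda s,tip: (tray(0,-(.058+.0095+s),tip+.008),-3.4)
plan([c(.065,.08),c(.065,.012),c(.035,.012),c(.022,.018),c(.013,.028),c(.005,.032),c(.001,.032)])
cal=eyes.get_calibration("top");im,d=eyes.get_image("top"); crop(im,110,140,240,260,5,"t5.png")
for s in("left","far","near"):prof(d,cal,s)
E
```

```text
at [0.4511 0.1587 0.1494] yaw 27.37 zaxis [-0.004  0.002 -1.   ] t 6.25 F [ 0.3 -0.2  0.1] w 0.006
[[0.022, 0.003, 0.123], [-0.002, 0.003, 0.513]]
[[0.022, 0.003, 0.259], [-0.002, 0.003, 0.513]]
[[0.053, -0.048, 0.259], [-0.002, 0.003, 0.513]]
[[0.066, -0.07, 0.247], [-0.002, 0.003, 0.513]]
[[0.075, -0.086, 0.227], [-0.002, 0.003, 0.513]]
[[0.083, -0.1, 0.219], [-0.002, 0.003, 0.513]]
[[0.087, -0.107, 0.219], [-0.002, 0.003, 0.513]]
far h 0.012 1 0.059
far h 0.028 1 0.0584
far h 0.044 8 0.0597
far h 0.052 16 0.06
```

View pics/t5.png

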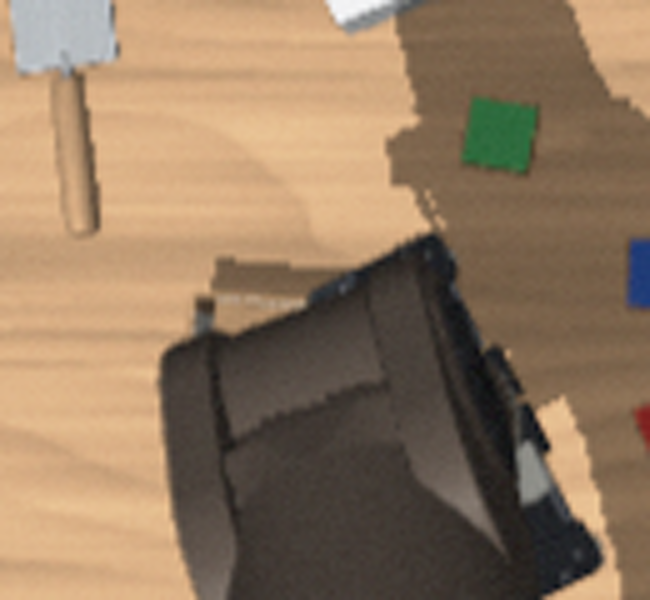

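The far wall's top edge is at 58–60 mm, so it is upright. Next the right wall.

Request:
play_rows(
  rows=[
    [[0.01,0.0,0.02],[0,0,0.14],-1],
    [[0.02,0.003,0.05],[0,0,0.28],-1],
    [[0.022,0.003,0.15],[0,0,0.42],-1],
    [[0.022,0.003,0.259],[0,0.003,0.513],-1],
    [[0.038,-0.023,0.259],[0,0.003,0.513],-1],
    [[0.053,-0.048,0.259],[0,0.003,0.513],-1],
    [[0.06,-0.06,0.252],[0,0.003,0.513],-1],
    [[0.066,-0.07,0.247],[0,0.003,0.513],-1],
    [[0.075,-0.086,0.227],[0,0.003,0.513],-1],
    [[0.079,-0.093,0.222],[0,0.003,0.513],-1],
  ],
)

```text
clock: 7.3
position: [0.4694, 0.2238, 0.0416]
ee_rot: [-3.134, 0.075, -0.009]
force: [0.6, 0.2, 0.2]
width: 0.004
```

Run:
```python
from h import *
c=lambda s,tip: (tray(0,-(.058+.0095+s),tip+.008),-3.4)
plan([c(.005,.032),c(.003,.032),c(.0,.032),c(.065,.032)])
```

```text
at [0.4694 0.2238 0.0416] yaw -2.74 zaxis [ 0.006  0.006 -1.   ] t 7.3 F [0.6 0.2 0.2] w 0.004
[[-0.009, 0.003, 0.003], [-0.006, -0.005, 0.011]]
[[-0.009, -0.001, 0.003], [-0.006, -0.005, 0.011]]
[[-0.009, -0.007, 0.003], [-0.006, -0.005, 0.011]]
[[-0.011, 0.123, 0.002], [-0.006, -0.005, 0.011]]
```

Request:
play_rows(
  rows=[
    [[-0.006,-0.004,0],[0,0,0.011],-1],
    [[-0.006,-0.008,0],[0,0,0.011],-1],
    [[-0.006,-0.008,0],[0,0,0.011],-1],
  ],
)

```text
clock: 7.6
position: [0.4651, 0.2246, 0.039]
ee_rot: [-3.137, 0.098, -0.003]
force: [0.5, -0.9, 1.0]
width: 0.003
```

Request:
play_rows(
  rows=[
    [[0,-0.004,0],[0,0,0],-1],
    [[0,-0.008,0],[0,0,0],-1],
    [[0,-0.008,0],[0,0,0],-1],
  ],
)

```text
clock: 7.9
position: [0.4651, 0.225, 0.0388]
ee_rot: [3.139, -0.104, 0.001]
force: [-1.5, -13.1, 11.0]
width: 0.004
```

Request:
play_rows(
  rows=[
    [[0,0.02,0],[0,0,0],-1],
    [[0,0.11,0],[0,0,0],-1],
    [[0,0.11,-0.1],[0,0,0.0],-1],
    [[0,0.11,-0.2],[0,0,0],-1],
    [[0,0.18,-0.3],[0,0,0],-1],
    [[0,0.28,-0.38],[0,0,0],-1],
    [[0,0.38,-0.38],[0,0,0],-1],
    [[0,0.48,-0.38],[0,0,0],1],
    [[0,0.52,-0.38],[0,0,0.14],1],
    [[0,0.52,-0.38],[0,0,0.28],1],
  ],
)

```text
clock: 8.9
position: [0.4479, -0.0369, 0.2287]
ee_rot: [-3.085, 0.577, -0.005]
force: [1.1, 0.9, 0.7]
width: 0.211
```

Run:
```python
from h import *
s=arm.observe(); print(s["position"],s["clock"])
cal=eyes.get_calibration("top");im,d=eyes.get_image("top"); 
for s in("left","far","right"):prof(d,cal,s)
print(tiles(im,cal))
cw=eyes.get_calibration("wrist"); w,dw=eyes.get_image("wrist"); cv2.imwrite("pics/w6.png",w[:,:,::-1]);cv2.imwrite("pics/t6.png",cv2.resize(im[:,:,::-1],(800,600),interpolation=cv2.INTER_CUBIC))
```

```text
[ 0.44789138 -0.03689674  0.22865573] 8.9
left h 0.012 22 0.0566
left h 0.02 11 0.0566
left h 0.028 15 0.0563
left h 0.036 16 0.0559
left h 0.044 25 0.0559
left h 0.052 26 0.0571
far h 0.012 5 0.0369
far h 0.02 1 0.0582
far h 0.028 2 0.0581
far h 0.044 15 0.0595
far h 0.052 17 0.0598
right h 0.012 16 0.0582
right h 0.02 13 0.0582
right h 0.028 12 0.058
right h 0.036 16 0.0576
right h 0.044 26 0.0569
right h 0.052 19 0.0552
{'green': [(0.6354, 0.1658, 0.036, 0.036, 82.5, [210, 166])], 'blue': [(0.5482, 0.0643, 0.038, 0.038, 90.0, [242, 194]), (0.9301, 0.6397, 0.039, 0.031, 63.2, [65, 77])], 'yellow': [(0.6441, 0.0388, 0.04, 0.042, 68.5, [250, 164])], 'red': [(0.4499, 0.0547, 0.042, 0.042, 23.2, [245, 225])]}
```

View pics/t6.png

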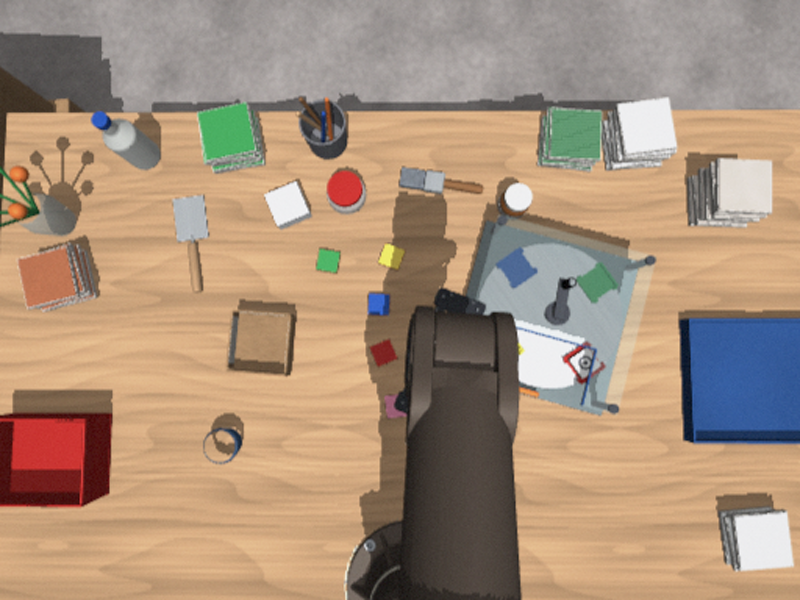

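View pics/w6.png

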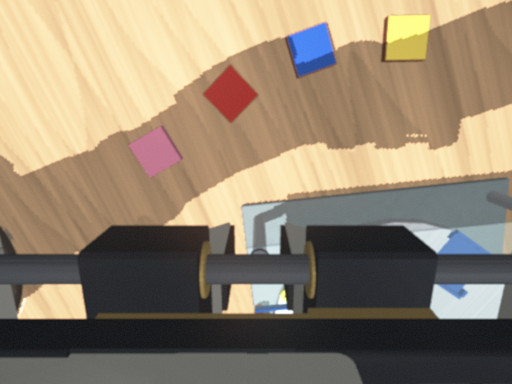

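All three walls read upright in the depth profile and no tiles have moved. Next I'll go in front of the machine for a wrist view of the window and crank.

Run:
```python
from h import *
plan([((.40,-.20,.30),-80),((.40,-.20,.30),-105.3)])
```

```text
at [ 0.4484 -0.0322  0.2281] yaw -20.68 zaxis [ 0.003  0.004 -1.   ] t 9.0 F [-0.8  0.9  0.4] w 0.303
[[0.028, 0.348, -0.145], [-0.004, 0.001, 0.989]]
[[0.028, 0.348, -0.145], [-0.004, 0.002, 1.41]]
```

Request:
play_rows(
  rows=[
    [[0.01,0.05,-0.04],[0,0,0.14],1],
    [[0.02,0.1,-0.08],[0,0,0.28],1],
    [[0.028,0.16,-0.12],[0,0,0.42],1],
    [[0.028,0.22,-0.145],[0,0,0.56],1],
    [[0.028,0.28,-0.145],[0,0,0.7],1],
    [[0.028,0.33,-0.145],[0,0,0.84],1],
    [[0.028,0.348,-0.145],[0,0,0.98],1],
  ],
)

```text
clock: 9.7
position: [0.4004, -0.2007, 0.3]
ee_rot: [-2.416, 2.002, -0.0]
force: [-0.8, -0.4, -0.3]
width: 0.908
```

Request:
play_rows(
  rows=[
    [[0,0,0],[0,0,0.14],1],
    [[0,0,0],[0,0,0.28],1],
    [[0,0,0],[0,0,0.43],1],
    [[0,0,0],[0,0,0.43],1],
    [[0,0,0],[0,0,0.43],1],
  ],
)

```text
clock: 10.2
position: [0.4013, -0.1987, 0.2998]
ee_rot: [-1.92, 2.482, 0.002]
force: [-0.6, 0.6, -0.9]
width: 1.003
```

Run:
```python
from h import *
cw=eyes.get_calibration("wrist"); w,dw=eyes.get_image("wrist"); print({k:v.tolist() for k,v in cw.items()}); crop(w,0,0,512,384,1.5625,"w7.png")
plan([((.40,-.20,.30),-105.3)])
```

```text
{'intrinsics': [[321.8828731839391, 0.0, 257.0721621252755], [0.0, 321.8828731839391, 192.02656346439707], [0.0, 0.0, 1.0]], 'R': [[-0.2505967799798078, -0.9680865584086897, -0.003109548548162967], [-0.9357079209304446, 0.24138898687282292, 0.2572587097156093], [-0.2482980881355711, 0.06737783348352552, -0.9663375636822206]], 't': [-0.09164128050597307, 0.37486411180279877, 0.5648969496592113]}
at [ 0.4012 -0.1989  0.2999] yaw -104.58 zaxis [ 0.002  0.003 -1.   ] t 10.25 F [-0.1 -0.  -0. ] w 0.998
[[0.003, 0.002, -0.0], [-0.001, 0.004, 0.012]]
```

View pics/w7.png

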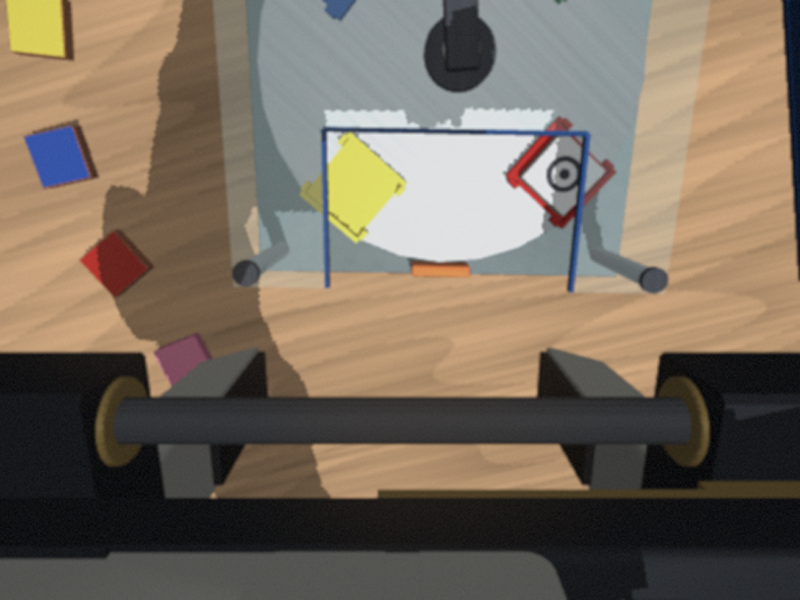

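Run:
```python
from h import *
cw={'intrinsics': [[321.8828731839391, 0.0, 257.0721621252755], [0.0, 321.8828731839391, 192.02656346439707], [0.0, 0.0, 1.0]], 'R': [[-0.2505967799798078, -0.9680865584086897, -0.003109548548162967], [-0.9357079209304446, 0.24138898687282292, 0.2572587097156093], [-0.2482980881355711, 0.06737783348352552, -0.9663375636822206]], 't': [-0.09164128050597307, 0.37486411180279877, 0.5648969496592113]}
cw={k:np.array(v) for k,v in cw.items()}
W=lambda x,y,z: ray(cw,(x-.3)/1.5625,(y-.3)/1.5625,z)
a,b,c,d=[W(*p,.109) for p in((323,129),(588,133),(327,286),(572,292))]
ang=lambda v: np.degrees(np.arctan2(v[1],v[0]))
print(a,b,c,d,"in",ang(a-b)+90,"out",ang(c-d)+90,"sides",ang(c-a),ang(d-b), np.linalg.norm(a-b),np.linalg.norm(c-d))
print("posts",W(245,272,.12),W(653,279,.12),np.linalg.norm(W(245,272,.12)-W(653,279,.12)), ang(W(245,272,.12)-W(653,279,.12))+90)
n=np.array([np.cos(np.radians(164.7)),np.sin(np.radians(164.7))])
m=(a+b)[:2]/2; print("axis from win", m-.045*n)
y,r=W(354,187,.058),W(562,172,.058); print(y,r,np.linalg.norm(y-r),ang(y-r)); mid=(y+r)[:2]/2; t=(y-r)[:2]/np.linalg.norm(y-r); print("axis from nests", mid+ .0778*np.array([t[1],-t[0]]))
print(W(460,52,.125),W(460,52,.112), "orange",W(440,265,.05),W(440,265,.07))
print("red",W(117,263,.012),"blue",W(58,155,.012))
```

```text
[ 0.50352314 -0.17298     0.109     ] [ 0.45848271 -0.33710631  0.109     ] [ 0.40365845 -0.14568033  0.109     ] [ 0.35691157 -0.30965202  0.109     ] in 164.65435955055005 out 164.0876167127425 sides 164.71079416348275 164.87461089526064 0.17019425814244443 0.17050508810560597
posts [ 0.42863892 -0.09770158  0.12      ] [ 0.35585282 -0.36054092  0.12      ] 0.2727312534048539 164.52139802326363
axis from win [ 0.52440801 -0.26691744]
[ 0.4628946 -0.177034   0.058    ] [ 0.43426199 -0.33171756  0.058     ] 0.15731125282965844 79.51300048913238
axis from nests [ 0.52507874 -0.26853635]
[ 0.52283886 -0.26572558  0.125     ] [ 0.52503565 -0.26766898  0.112     ] orange [ 0.38637973 -0.22649939  0.05      ] [ 0.39047241 -0.22603676  0.07      ]
red [0.45169201 0.04848842 0.012     ] blue [0.54950908 0.06043017 0.012     ]
```

```bash
cat >> h.py <<'E'
AX=np.array([.5235,-.2672]); WN=np.radians(164.6)
def crank(deg,z,r=.05): a=np.radians(deg); return np.array([AX[0]+r*np.cos(a),AX[1]+r*np.sin(a),z])
LOAD=AX+.11*np.array([np.cos(WN),np.sin(WN)])
E
python3 - <<'E'
from h import *
plan([(crank(-10.3,.25),-105.3),(crank(-10.3,.147),-105.3)]); print(LOAD)
E
```

```text
at [ 0.4012 -0.1989  0.2999] yaw -104.58 zaxis [ 0.002  0.003 -1.   ] t 10.25 F [-0.1 -0.  -0. ] w 0.998
[[0.064, -0.371, 0.1], [-0.001, 0.004, 0.012]]
[[0.064, -0.37, 0.306], [-0.001, 0.004, 0.012]]
[ 0.41744951 -0.23798883]
```

Request:
play_rows(
  rows=[
    [[0.02,-0.1,0.0],[0,0,0.012],1],
    [[0.04,-0.2,0.02],[0,0,0.012],1],
    [[0.06,-0.3,0.06],[0,0,0.012],1],
    [[0.064,-0.37,0.1],[0,0,0.012],1],
    [[0.064,-0.37,0.15],[0,0,0.012],1],
    [[0.064,-0.37,0.22],[0,0,0.012],1],
    [[0.064,-0.37,0.28],[0,0,0.012],1],
    [[0.064,-0.37,0.306],[0,0,0.012],1],
    [[0.064,-0.37,0.306],[0,0,0.012],0],
  ],
)

```text
clock: 11.15
position: [0.571, -0.2771, 0.1455]
ee_rot: [-1.899, 2.5, 0.006]
force: [0.3, 0.3, 0.4]
width: 0.952
```

Request:
play_rows(
  rows=[
    [[0,0,0],[0,0,0],-1],
    [[0,0,0],[0,0,0],-1],
    [[0,0,0],[0,0,0],-1],
    [[0,0,0],[0,0,0],-1],
    [[0,0,0],[0,0,0],-1],
    [[0,0,0],[0,0,0],-1],
    [[0,0,0],[0,0,0],-1],
  ],
  newtons=20,
)

```text
clock: 11.85
position: [0.5717, -0.278, 0.1473]
ee_rot: [-1.894, 2.501, 0.001]
force: [0.1, -0.8, -0.1]
width: 0.355
```

Run:
```python
from h import *
plan([(crank(-10.3-5.6*k,.147),-105.3) for k in range(10)])
im,d=eyes.get_image("scene"); crop(im,60,150,260,340,4,"s8.png")
```

```text
at [ 0.5717 -0.278   0.1473] yaw -105.73 zaxis [ 0.003  0.003 -1.   ] t 11.85 F [ 0.1 -0.8 -0.1] w 0.355
[[-0.004, -0.001, 0.001], [-0.002, 0.003, -0.007]]
[[0.006, -0.001, 0.001], [-0.002, 0.003, -0.007]]
[[0.015, -0.001, 0.0], [-0.002, 0.003, -0.007]]
[[0.025, 0.001, 0.0], [-0.002, 0.003, -0.007]]
[[0.035, 0.003, 0.0], [-0.002, 0.003, -0.007]]
[[0.044, 0.006, 0.0], [-0.002, 0.003, -0.007]]
[[0.053, 0.01, 0.0], [-0.002, 0.003, -0.007]]
[[0.061, 0.016, 0.0], [-0.002, 0.003, -0.007]]
[[0.069, 0.021, 0.0], [-0.002, 0.003, -0.007]]
[[0.076, 0.028, 0.0], [-0.002, 0.003, -0.007]]
```

View pics/s8.png

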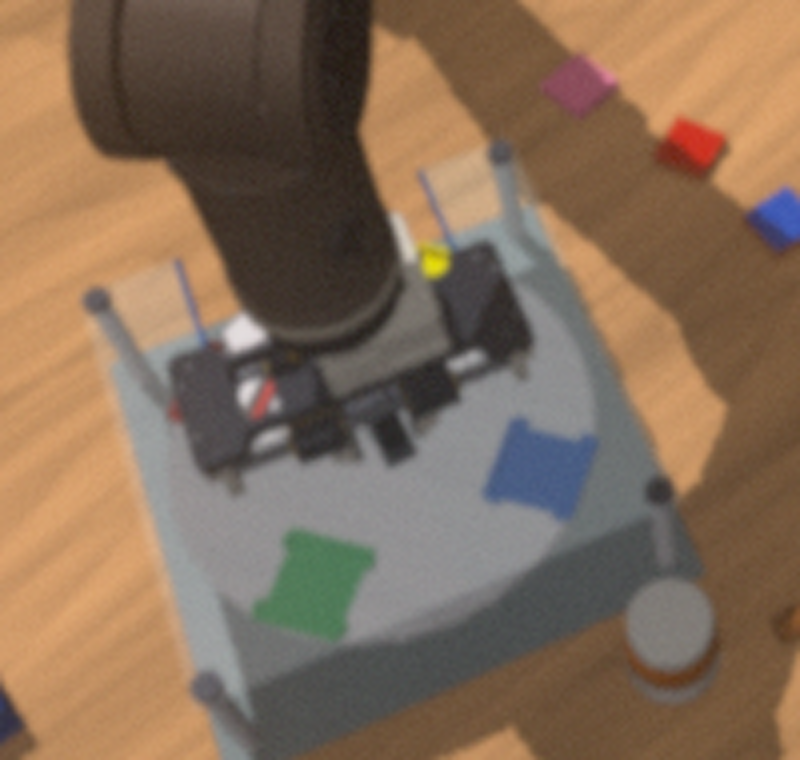

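Request:
play_rows(
  rows=[
    [[0,0,0],[0,0,0],-1],
    [[0,0,0],[0,0,0],-1],
    [[0,0,0],[0,0,0],-1],
  ],
  newtons=20,
)

```text
clock: 12.2
position: [0.572, -0.2774, 0.1472]
ee_rot: [-1.895, 2.501, 0.002]
force: [1.0, 2.4, 1.5]
width: 0.188
```

Request:
play_rows(
  rows=[
    [[0.006,-0.001,0],[0,0,0],-1],
    [[0.015,-0.001,0],[0,0,0],-1],
    [[0.025,0.001,0],[0,0,0],-1],
    [[0.035,0.003,0],[0,0,0],-1],
    [[0.044,0.006,0],[0,0,0],-1],
    [[0.053,0.01,0],[0,0,0],-1],
    [[0.061,0.016,0],[0,0,0],-1],
    [[0.069,0.021,0],[0,0,0],-1],
    [[0.076,0.028,0],[0,0,0],-1],
    [[0.076,0.028,0],[0,0,0],-1],
  ],
)

```text
clock: 13.2
position: [0.5467, -0.3101, 0.1471]
ee_rot: [-1.894, 2.502, 0.005]
force: [-4.5, 5.8, 6.9]
width: 0.186
```

Run:
```python
from h import *
s=arm.observe(); v=s["position"][:2]-AX; print(np.hypot(*v),np.degrees(np.arctan2(v[1],v[0])))
plan([(crank(-60.5,.147),-105.3),(crank(-60.5,.26),-105.3)])
im,d=eyes.get_image("top"); crop(im,270,120,430,280,5,"t9.png")
```

```text
0.04876198900240502 -61.53371040449361
at [ 0.5467 -0.3101  0.1471] yaw -105.75 zaxis [ 0.001  0.005 -1.   ] t 13.2 F [-4.5  5.8  6.9] w 0.186
[[0.001, -0.003, 0.0], [0.0, 0.005, -0.008]]
[[-0.001, -0.003, -0.226], [0.0, 0.005, -0.008]]
```

View pics/t9.png

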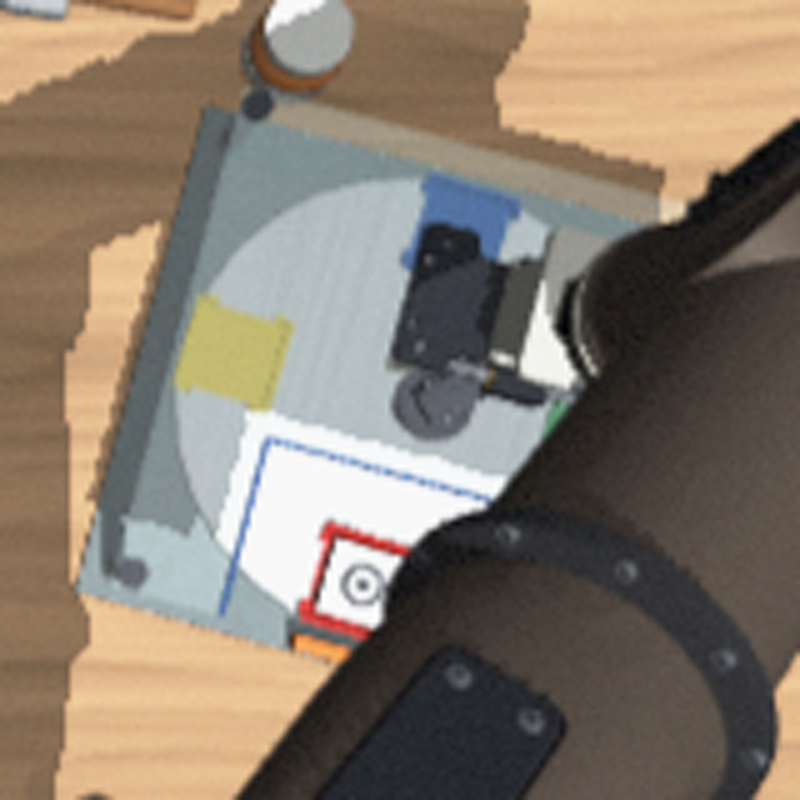

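The red nest, with the finished tile, is now at the orange mark. I'll release the crank, rise, and move back to look.

Request:
play_rows(
  rows=[
    [[0,0,0],[0,0,0],-0.2],
    [[0,0,0],[0,0,0],-0.2],
    [[0,0,0],[0,0,0],-0.2],
    [[0,0,0],[0,0,0],-0.2],
    [[0,0,-0.1],[0,0,0],0.4],
    [[0,0,-0.2],[0,0,0],0.4],
    [[0,0.1,-0.28],[0,0,0],0.4],
    [[-0.1,0.2,-0.3],[0,0,0],0.4],
    [[-0.2,0.28,-0.3],[0,0,0],0.4],
  ],
)

```text
clock: 14.15
position: [0.4584, -0.2176, 0.2951]
ee_rot: [-1.888, 2.504, -0.003]
force: [1.6, 1.5, 0.6]
width: 0.698
```

Run:
```python
from h import *
cw=eyes.get_calibration("wrist"); w,dw=eyes.get_image("wrist"); crop(w,0,0,512,384,1.5625,"w10.png")
import pickle; pickle.dump(cw,open("cw.pkl","wb"))
plan([(np.r_[LOAD,.2],-105.4),(np.r_[LOAD,.075],-105.4)])
```

```text
at [ 0.4561 -0.2084  0.2938] yaw -105.52 zaxis [ 0.001  0.009 -1.   ] t 14.2 F [-4.6  4.8 -3.5] w 0.698
[[0.079, 0.058, 0.187], [0.001, 0.008, -0.002]]
[[0.082, 0.058, 0.437], [0.001, 0.008, -0.002]]
```

View pics/w10.png

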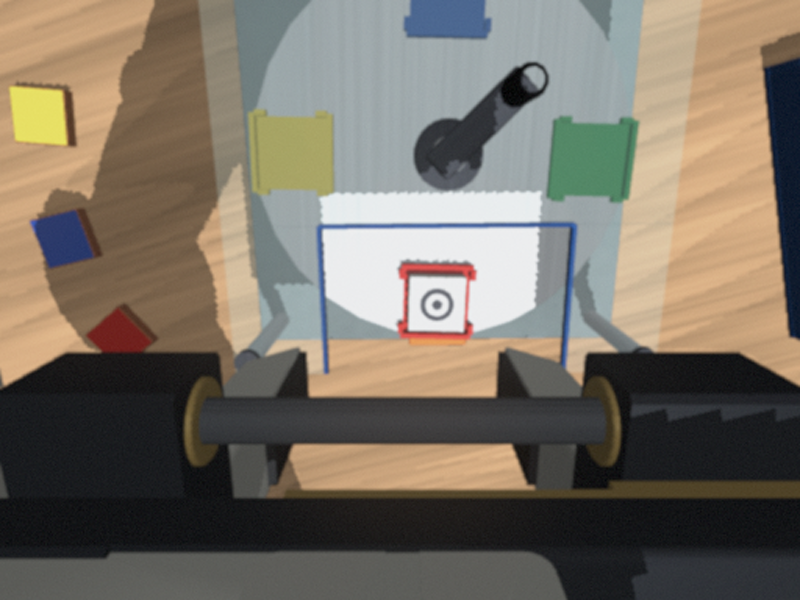

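Run:
```python
from h import *
import pickle; cw=pickle.load(open("cw.pkl","rb"))
W=lambda x,y,z: ray(cw,(x-.3)/1.5625,(y-.3)/1.5625,z)
print("tile",W(437,304,.07))
y,g=W(293,152,.058),W(593,158,.058); v=y-g; print(y,g,np.linalg.norm(v),np.degrees(np.arctan2(v[1],v[0]))+90,"axis",(y+g)/2)
print("nest red", W(437,301,.058))
a,b=W(318,227,.109),W(575,225,.109); v=a-b; print(np.degrees(np.arctan2(v[1],v[0]))+90, (a+b)/2)
v=W(470,270,.07)-W(407,270,.07); print("tile ang?",np.degrees(np.arctan2(v[1],v[0])))
```

```text
tile [ 0.41963703 -0.23487691  0.07      ]
[ 0.55775137 -0.16257714  0.058     ] [ 0.49269315 -0.37449891  0.058     ] 0.22168312723523276 162.93395018636105 axis [ 0.52522226 -0.26853802  0.058     ]
nest red [ 0.41867203 -0.23542393  0.058     ]
164.4984264736328 [ 0.48068634 -0.25498623  0.109     ]
tile ang? -105.93260545945566
```

Run:
```python
from h import *
P=[.4193,-.2352]
plan([(np.r_[P,.2],-107),(np.r_[P,.12],-107),(np.r_[P,.069],-107)])
```

```text
at [ 0.4561 -0.2084  0.2938] yaw -105.52 zaxis [ 0.001  0.009 -1.   ] t 14.2 F [-4.6  4.8 -3.5] w 0.698
[[0.073, 0.056, 0.187], [0.001, 0.008, 0.025]]
[[0.074, 0.056, 0.347], [0.001, 0.008, 0.025]]
[[0.075, 0.056, 0.449], [0.001, 0.008, 0.025]]
```

Request:
play_rows(
  rows=[
    [[0.073,0.056,0.1],[0,0,0.025],0.7],
    [[0.073,0.056,0.1],[0,0,0.025],0.7],
    [[0.073,0.056,0.1],[0,0,0.025],0.7],
  ],
)

```text
clock: 14.5
position: [0.4205, -0.2439, 0.2423]
ee_rot: [-1.859, 2.53, 0.005]
force: [0.4, 0.3, -0.1]
width: 0.843
```

Run:
```python
from h import *
P=[.4193,-.2352]
plan([(np.r_[P,.2],-107),(np.r_[P,.12],-107),(np.r_[P,.069],-107)])
```

```text
at [ 0.4205 -0.2439  0.2423] yaw -107.38 zaxis [ 0.     0.004 -1.   ] t 14.5 F [ 0.4  0.3 -0.1] w 0.843
[[-0.016, 0.007, 0.085], [0.001, 0.004, -0.006]]
[[-0.015, 0.007, 0.245], [0.001, 0.004, -0.006]]
[[-0.014, 0.007, 0.347], [0.001, 0.004, -0.006]]
```

Request:
play_rows(
  rows=[
    [[-0.016,0.007,0.085],[0,0.004,-0.006],0.7],
    [[-0.015,0.007,0.17],[0,0.004,-0.006],0.7],
    [[-0.015,0.007,0.25],[0,0.004,-0.006],0.7],
    [[-0.015,0.007,0.3],[0,0.004,-0.006],0.7],
    [[-0.014,0.007,0.33],[0,0.004,-0.006],0.7],
    [[-0.014,0.007,0.33],[0,0.004,-0.006],0.7],
  ],
)

```text
clock: 15.1
position: [0.4223, -0.235, 0.0773]
ee_rot: [1.871, -2.522, -0.001]
force: [0.4, 0.4, 0.2]
width: 0.85
```

Run:
```python
from h import *
P=[.4193,-.2352]
plan([(np.r_[P,.069],-107)])
im,d=eyes.get_image("scene"); crop(im,60,150,260,300,4,"s11.png")
im,d=eyes.get_image("wrist"); cv2.imwrite("pics/w11.png",im[:,:,::-1])
```

```text
at [ 0.4223 -0.235   0.0773] yaw -106.86 zaxis [-0.001 -0.    -1.   ] t 15.1 F [0.4 0.4 0.2] w 0.85
[[0.002, 0.006, 0.017], [0.001, -0.001, 0.002]]
```

View pics/s11.png

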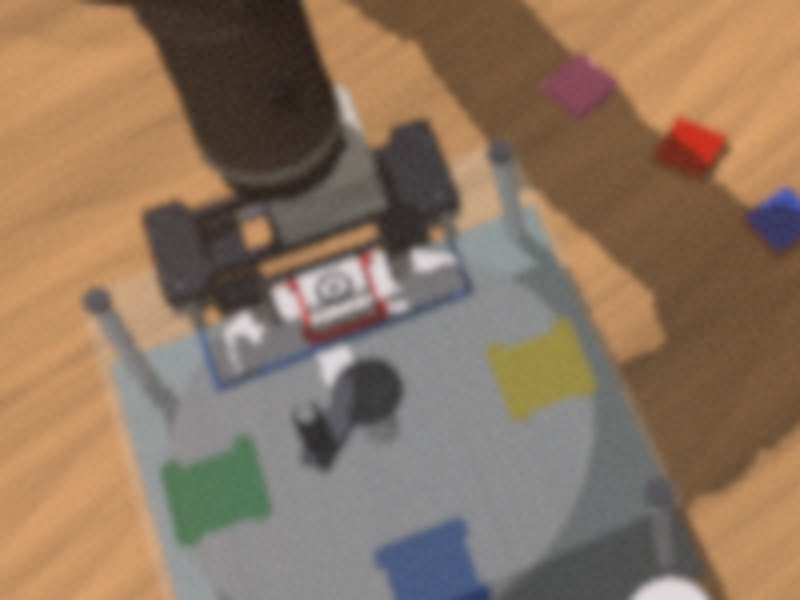

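View pics/w11.png

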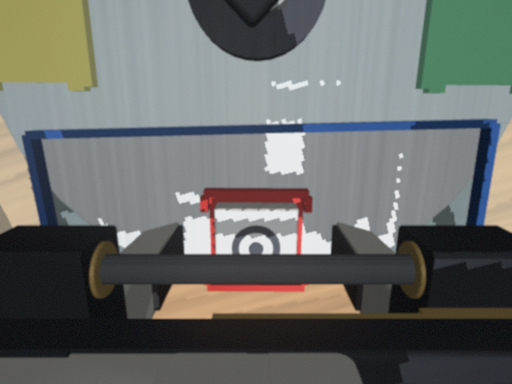

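The fingers straddle the finished tile at (255,245) in the wrist view, centred between the stubs. I'll lower and grip.

Request:
play_rows(
  rows=[
    [[0.002,0.006,0.017],[0,0,0.002],0.7],
    [[0.002,0.006,0.017],[0,0,0.002],-1],
    [[0.002,0.006,0.017],[0,0,0.002],-1],
    [[0.002,0.006,0.017],[0,0,0.002],-1],
    [[0.002,0.006,0.017],[0,0,0.002],-1],
    [[0.002,0.006,0.017],[0,0,0.002],-1],
    [[0.002,0.006,0.017],[0,0,0.002],-1],
  ],
  newtons=15,
)

```text
clock: 15.9
position: [0.4192, -0.2354, 0.0703]
ee_rot: [-1.869, 2.524, -0.003]
force: [0.9, 0.5, 2.3]
width: 0.475
```

Run:
```python
from h import *
plan([([.419,-.235,.2],-107),([.45,.03,.2],-100),(tray(0,0,.2),-93.4)])
```

```text
at [ 0.4192 -0.2354  0.0703] yaw -106.99 zaxis [ 0.002 -0.001 -1.   ] t 15.9 F [0.9 0.5 2.3] w 0.475
[[-0.001, 0.0, -0.259], [-0.002, -0.0, 0.0]]
[[-0.526, 0.096, -0.26], [-0.002, -0.0, -0.116]]
[[-1.043, 0.214, -0.26], [-0.002, -0.001, -0.226]]
```

Request:
play_rows(
  rows=[
    [[0,0,-0.04],[0,0,0],-1],
    [[0,0,-0.1],[0,0,0],-1],
    [[0,0,-0.18],[0,0,0],-1],
    [[-0.04,0,-0.25],[0,0,0],-1],
    [[-0.11,0.02,-0.26],[0,0,0],-1],
    [[-0.2,0.04,-0.26],[0,0,-0.04],-1],
    [[-0.29,0.055,-0.26],[0,0,-0.06],-1],
    [[-0.38,0.07,-0.26],[0,0,-0.08],-1],
    [[-0.47,0.085,-0.26],[0,0,-0.1],-1],
    [[-0.56,0.1,-0.26],[0,0,-0.12],-1],
  ],
)

```text
clock: 16.9
position: [0.4526, 0.049, 0.2]
ee_rot: [-2.024, 2.401, -0.002]
force: [0.3, -0.1, -0.3]
width: 0.481
```

Run:
```python
from h import *
plan([(tray(0,0,.2),-93.4),(tray(0,0,.1),-93.4)])
im,d=eyes.get_image("scene"); crop(im,100,90,400,315,2.6,"s12.png")
```

```text
at [0.4526 0.049  0.2   ] yaw -99.75 zaxis [ 0.002 -0.    -1.   ] t 16.9 F [ 0.3 -0.1 -0.3] w 0.481
[[-0.49, 0.051, -0.0], [-0.002, -0.0, -0.106]]
[[-0.49, 0.051, 0.2], [-0.002, -0.0, -0.106]]
```

View pics/s12.png

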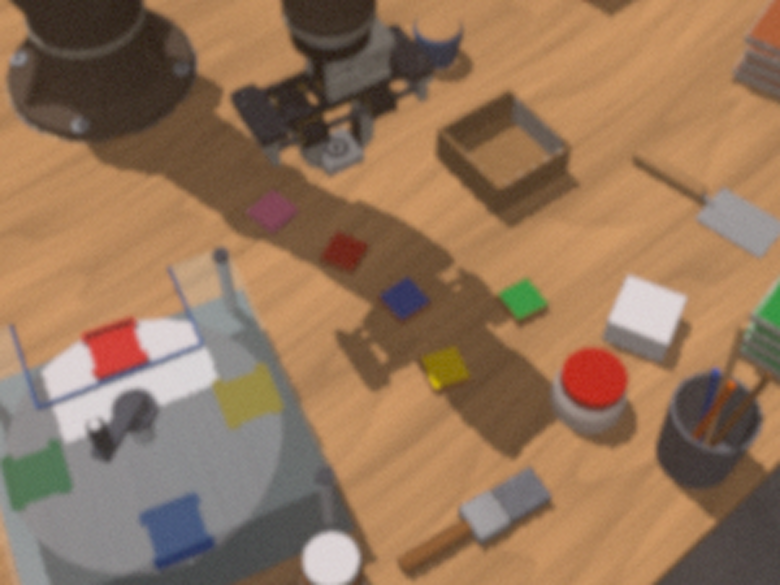

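The finished tile is held flat at (340,148), the red nest is empty, and the tray walls are standing.

Request:
play_rows(
  rows=[
    [[-0.09,0.01,0],[0,0,-0.03],-1],
    [[-0.18,0.02,0],[0,0,-0.06],-1],
    [[-0.27,0.03,0],[0,0,-0.09],-1],
    [[-0.36,0.04,0],[0,0,-0.106],-1],
    [[-0.44,0.047,0],[0,0,-0.106],-1],
    [[-0.49,0.051,0],[0,0,-0.106],-1],
    [[-0.49,0.051,0.1],[0,0,-0.106],-1],
    [[-0.49,0.051,0.18],[0,0,-0.106],-1],
    [[-0.49,0.051,0.2],[0,0,-0.106],-1],
    [[-0.49,0.051,0.2],[0,0,-0.106],-1],
  ],
)

```text
clock: 17.95
position: [0.4689, 0.2917, 0.0987]
ee_rot: [2.151, -2.286, 0.003]
force: [0.5, 0.4, 0.8]
width: 0.473
```

Run:
```python
from h import *
plan([(tray(0,0,.03),-93.4),(tray(0,0,.0205),-93.4)])
```

```text
at [0.4689 0.2917 0.0987] yaw -93.48 zaxis [-0.001 -0.003 -1.   ] t 17.95 F [0.5 0.4 0.8] w 0.473
[[-0.006, 0.0, 0.137], [0.001, -0.003, -0.001]]
[[-0.006, 0.0, 0.156], [0.001, -0.003, -0.001]]
```

Request:
play_rows(
  rows=[
    [[-0.004,0,0.06],[0,0,0],-1],
    [[-0.004,0,0.12],[0,0,0],-1],
    [[-0.004,0,0.145],[0,0,0],-1],
    [[-0.004,0,0.155],[0,0,0],-1],
    [[-0.004,0,0.155],[0,0,0],-1],
  ],
)

```text
clock: 18.45
position: [0.4705, 0.2948, 0.0231]
ee_rot: [-2.152, 2.286, -0.003]
force: [0.5, 1.0, -0.2]
width: 0.477
```

Request:
play_rows(
  rows=[
    [[0,0,0],[0,0,0],0.2],
    [[0,0,0],[0,0,0],0.2],
    [[0,0,0],[0,0,0],0.2],
    [[0,0,-0.08],[0,0,0],0.2],
    [[0,0,-0.17],[0,0,0],0.2],
    [[0,0,-0.26],[0,0,0],0.2],
    [[0.08,0,-0.35],[0,0,0],0.5],
    [[0.17,0,-0.35],[0,0,0],0.5],
    [[0.26,0,-0.35],[0,0,0],0.5],
    [[0.35,0,-0.35],[0,0,0],0.7],
  ],
)

```text
clock: 19.45
position: [0.4589, 0.1184, 0.1983]
ee_rot: [-2.152, 2.285, -0.003]
force: [0.8, -0.6, 0.6]
width: 0.799
```

Run:
```python
from h import *
print(arm.observe()["clock"])
cal=eyes.get_calibration("top");im,d=eyes.get_image("top"); crop(im,110,130,300,270,4.2,"t13.png")
for s in("left","far","right"):prof(d,cal,s)
print(tiles(im,cal))
plan([([.4505,.0547,.2],-100)])
```

```text
19.45
left h 0.012 15 0.0568
left h 0.02 14 0.0566
left h 0.028 15 0.0565
left h 0.036 18 0.0564
left h 0.044 23 0.0565
left h 0.052 25 0.0566
far h 0.012 3 0.0585
far h 0.044 4 0.0609
far h 0.052 5 0.0594
{'green': [(0.6352, 0.1658, 0.036, 0.035, 82.5, [210, 166])], 'blue': [(0.5466, 0.0643, 0.038, 0.035, 90.0, [242, 194])], 'yellow': [(0.644, 0.0379, 0.041, 0.043, 69.7, [250, 164])]}
at [0.458  0.1103 0.1982] yaw -93.9 zaxis [ 0.002 -0.002 -1.   ] t 19.5 F [-1.8 -8.   0. ] w 0.825
[[0.112, 0.007, -0.003], [-0.002, -0.002, 0.102]]
```

View pics/t13.png

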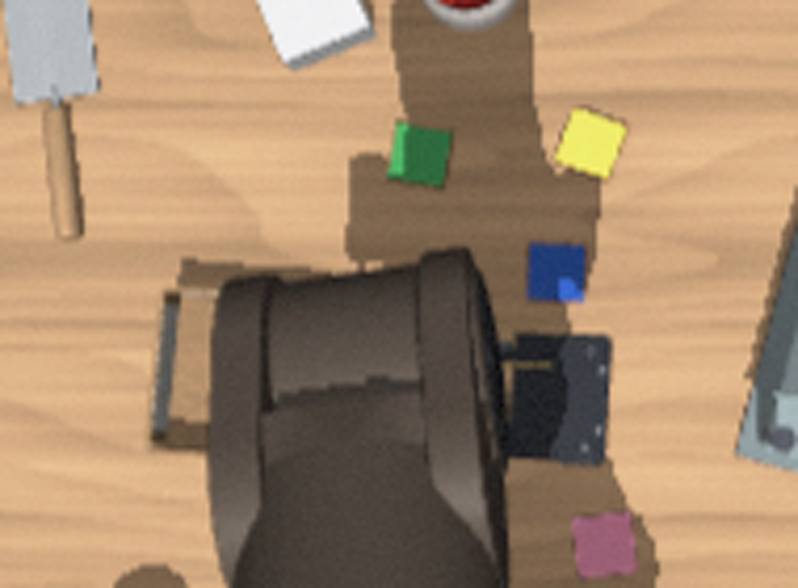

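Run:
```python
from h import *
plan([([.40,.056,.22],-66.7),([.42,.056,.22],-66.7)])
```

```text
at [0.458  0.1103 0.1982] yaw -93.9 zaxis [ 0.002 -0.002 -1.   ] t 19.5 F [-1.8 -8.   0. ] w 0.825
[[0.116, 0.108, -0.043], [-0.001, -0.002, -0.453]]
[[0.114, 0.068, -0.043], [-0.001, -0.002, -0.453]]
```

Request:
play_rows(
  rows=[
    [[0.05,0.03,-0.02],[0,0,-0.14],0.4],
    [[0.1,0.08,-0.04],[0,0,-0.28],0.4],
    [[0.116,0.108,-0.043],[0,0,-0.4],0.4],
    [[0.116,0.108,-0.043],[0,0,-0.453],0.4],
    [[0.116,0.108,-0.043],[0,0,-0.453],0.4],
  ],
)

```text
clock: 20.0
position: [0.4014, 0.0655, 0.2193]
ee_rot: [-2.63, 1.716, -0.002]
force: [0.4, -0.2, -0.6]
width: 0.7
```

Run:
```python
from h import *
plan([([.45,.054,.10],-66.7),([.45,.054,.014],-66.7)])
cw=eyes.get_calibration("wrist"); w,dw=eyes.get_image("wrist"); crop(w,0,0,512,384,1.5625,"w14.png")
print(tiles(w,cw))
cal=eyes.get_calibration("top");im,d=eyes.get_image("top");print(tiles(im,cal))
```

```text
at [0.4014 0.0655 0.2193] yaw -66.24 zaxis [ 0.002  0.    -1.   ] t 20.0 F [ 0.4 -0.2 -0.6] w 0.7
[[0.06, -0.079, 0.239], [-0.002, -0.0, 0.008]]
[[0.06, -0.079, 0.411], [-0.002, -0.0, 0.008]]
{'blue': [(0.5484, 0.0627, 0.04, 0.04, 87.3, [317, 40])], 'red': [(0.4517, 0.053, 0.042, 0.042, 23.8, [285, 133])]}
{'green': [(0.6354, 0.1658, 0.036, 0.036, 82.5, [210, 166])], 'blue': [(0.5466, 0.0643, 0.038, 0.035, 90.0, [242, 194])], 'yellow': [(0.6452, 0.0374, 0.04, 0.041, 66.9, [250, 164])]}
```

View pics/w14.png

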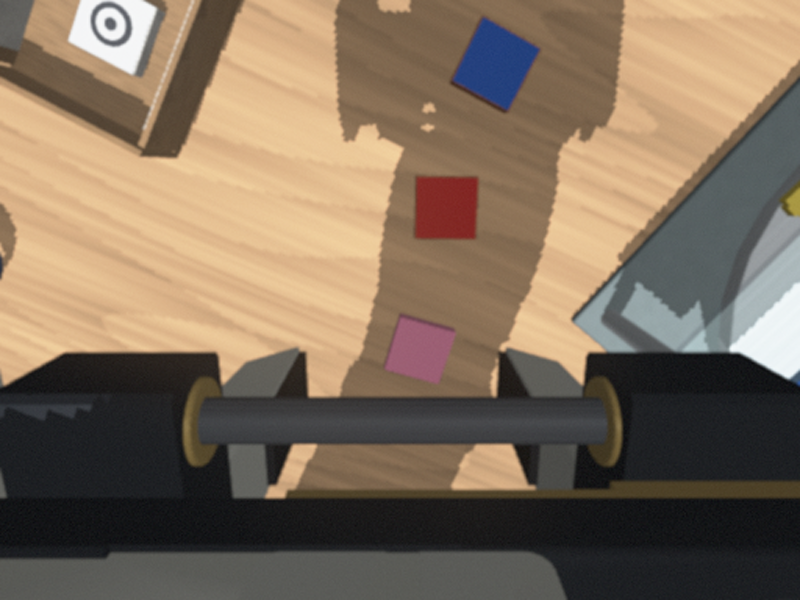

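The finished tile lies flat in the tray at (110,25). Red is centred at (447,207), and the wrist and top cameras agree within 2 mm. I'll grasp it.

Run:
```python
from h import *
plan([([.4515,.0535,.10],-66.4),([.4515,.0535,.0125],-66.4)])
```

```text
at [0.4019 0.0657 0.219 ] yaw -66.36 zaxis [ 0.002 -0.001 -1.   ] t 20.1 F [ 0.3  0.9 -0.1] w 0.701
[[0.062, -0.081, 0.238], [-0.002, -0.001, 0.001]]
[[0.062, -0.08, 0.413], [-0.002, -0.001, 0.001]]
```

Request:
play_rows(
  rows=[
    [[0.03,-0.04,0.08],[0,0,0],0.4],
    [[0.062,-0.08,0.16],[0,0,0],0.4],
    [[0.062,-0.08,0.24],[0,0,0],0.4],
    [[0.062,-0.08,0.33],[0,0,0],0.4],
    [[0.062,-0.08,0.33],[0,0,0],0.4],
    [[0.062,-0.08,0.33],[0,0,0],0.4],
  ],
)

```text
clock: 20.7
position: [0.4507, 0.0527, 0.054]
ee_rot: [2.628, -1.718, 0.001]
force: [0.1, 0.2, 0.7]
width: 0.701
```

Run:
```python
from h import *
plan([([.4515,.0535,.0125],-66.4)])
```

```text
at [0.4507 0.0527 0.054 ] yaw -66.34 zaxis [-0.001 -0.002 -1.   ] t 20.7 F [0.1 0.2 0.7] w 0.701
[[-0.001, -0.002, 0.083], [0.001, -0.002, 0.001]]
```

Request:
play_rows(
  rows=[
    [[0,-0.002,0.06],[0,0,0],0.4],
    [[0,-0.002,0.083],[0,0,0],0.4],
    [[0,-0.002,0.083],[0,0,0],-1],
    [[0,-0.002,0.083],[0,0,0],-1],
    [[0,-0.002,0.083],[0,0,0],-1],
    [[0,-0.002,0.083],[0,0,0],-1],
    [[0,-0.002,0.083],[0,0,0],-1],
  ],
)

```text
clock: 21.4
position: [0.4527, 0.0537, 0.0136]
ee_rot: [-2.629, 1.716, -0.004]
force: [-1.5, -0.0, 10.1]
width: 0.477
```

Run:
```python
from h import *
NR=AX+np.array([0.0005,-.0003]); 
P=NR+.11*np.array([np.cos(np.radians(163.2)),np.sin(np.radians(163.2))]); print(P)
plan([([.4515,.0535,.20],-66.4),(np.r_[P,.2],-106.8)])
```

```text
[ 0.41869486 -0.2357065 ]
at [0.4527 0.0537 0.0136] yaw -66.26 zaxis [ 0.003 -0.    -1.   ] t 21.4 F [-1.5 -0.  10.1] w 0.477
[[-0.0, 0.001, -0.373], [-0.003, -0.001, 0.002]]
[[0.503, 0.294, -0.373], [-0.003, -0.0, 0.676]]
```

Request:
play_rows(
  rows=[
    [[0,0,-0.08],[0,0,0],-1],
    [[0,0,-0.17],[0,0,0],-1],
    [[0,0,-0.26],[0,0,0.05],-1],
    [[0.03,0.02,-0.34],[0,0,0.18],-1],
    [[0.1,0.06,-0.373],[0,0,0.3],-1],
    [[0.18,0.105,-0.373],[0,0,0.4],-1],
    [[0.26,0.15,-0.373],[0,0,0.5],-1],
    [[0.34,0.2,-0.373],[0,0,0.6],-1],
    [[0.42,0.245,-0.373],[0,0,0.676],-1],
    [[0.503,0.294,-0.373],[0,0,0.676],-1],
  ],
)

```text
clock: 22.4
position: [0.418, -0.237, 0.1997]
ee_rot: [-1.869, 2.523, -0.003]
force: [0.4, 0.7, -0.8]
width: 0.479
```

Request:
play_rows(
  rows=[
    [[0,0,0.03],[0,0,0],-1],
    [[0,0,0.03],[0,0,0],-1],
  ],
)

```text
clock: 22.6
position: [0.4169, -0.2367, 0.1836]
ee_rot: [1.868, -2.526, 0.0]
force: [-0.4, 0.6, -0.7]
width: 0.478
```

Run:
```python
from h import *
P=[.4187,-.2357]
plan([(np.r_[P,.1],-106.8),(np.r_[P,.073],-106.8)])
```

```text
at [ 0.4169 -0.2367  0.1836] yaw -107.03 zaxis [-0. -0. -1.] t 22.6 F [-0.4  0.6 -0.7] w 0.478
[[-0.003, -0.003, 0.167], [0.0, -0.0, -0.004]]
[[-0.003, -0.003, 0.221], [0.0, -0.0, -0.004]]
```

Request:
play_rows(
  rows=[
    [[-0.003,-0.003,0.08],[0,0,-0.004],-1],
    [[-0.003,-0.003,0.16],[0,0,-0.004],-1],
    [[-0.003,-0.003,0.19],[0,0,-0.004],-1],
    [[-0.003,-0.003,0.21],[0,0,-0.004],-1],
    [[-0.003,-0.003,0.222],[0,0,-0.004],-1],
    [[-0.003,-0.003,0.222],[0,0,-0.004],-1],
  ],
)

```text
clock: 23.2
position: [0.4208, -0.2344, 0.0734]
ee_rot: [-1.879, 2.517, -0.002]
force: [0.4, -0.1, 0.0]
width: 0.477
```

Run:
```python
from h import *
plan([([.4187,-.2357,.072],-106.8)])
cw=eyes.get_calibration("wrist"); w,dw=eyes.get_image("wrist"); crop(w,0,0,512,384,1.5625,"w15.png")
```

```text
at [ 0.4208 -0.2344  0.0734] yaw -106.52 zaxis [ 0.002 -0.001 -1.   ] t 23.2 F [ 0.4 -0.1  0. ] w 0.477
[[0.004, 0.003, 0.003], [-0.002, -0.0, 0.005]]
```

View pics/w15.png

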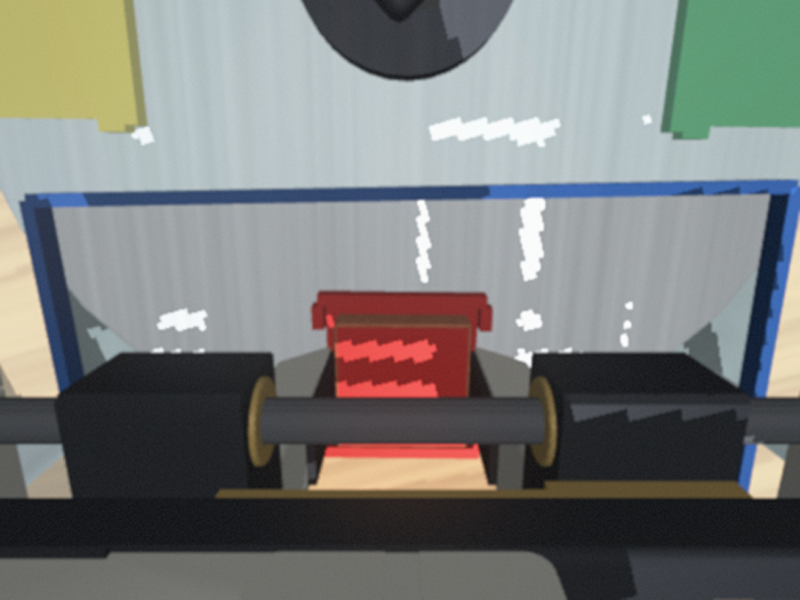

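The red tile is inside the nest fences, from (335,325) to (470,450). I'll release and rise.

Request:
play_rows(
  rows=[
    [[0.003,0.002,0.004],[0,0,0.004],-1],
    [[0.003,0.002,0.004],[0,0,0.004],0.4],
    [[0.003,0.002,0.004],[0,0,0.004],0.4],
    [[0.003,0.002,0.004],[0,0,0.004],0.4],
    [[0.003,0.002,0.004],[0,0,0.004],0.4],
    [[0.003,0.002,-0.06],[0,0,0.004],0.4],
    [[0.003,0.002,-0.15],[0,0,0.004],0.4],
    [[0.003,0.002,-0.25],[0,0,0.004],0.4],
    [[0.003,0.002,-0.34],[0,0,0.004],0.4],
    [[0.003,0.002,-0.34],[0,0,0.004],0.4],
  ],
)

```text
clock: 24.25
position: [0.4211, -0.2379, 0.2481]
ee_rot: [-1.869, 2.518, -0.013]
force: [0.7, -0.0, -1.2]
width: 0.699
```

Run:
```python
from h import *
plan([(crank(-62,.25),-105.3),(crank(-62,.147),-105.3)])
cw=eyes.get_calibration("wrist"); w,dw=eyes.get_image("wrist"); crop(w,0,0,512,384,1.5625,"w16.png")
import pickle; pickle.dump(cw,open("cw.pkl","wb"))
```

```text
at [ 0.4211 -0.2379  0.2481] yaw -106.84 zaxis [ 0.01  -0.003 -1.   ] t 24.25 F [ 0.7 -0.  -1.2] w 0.699
[[0.068, -0.284, -0.001], [-0.01, -0.0, -0.026]]
[[0.068, -0.281, 0.205], [-0.01, -0.0, -0.026]]
```

View pics/w16.png

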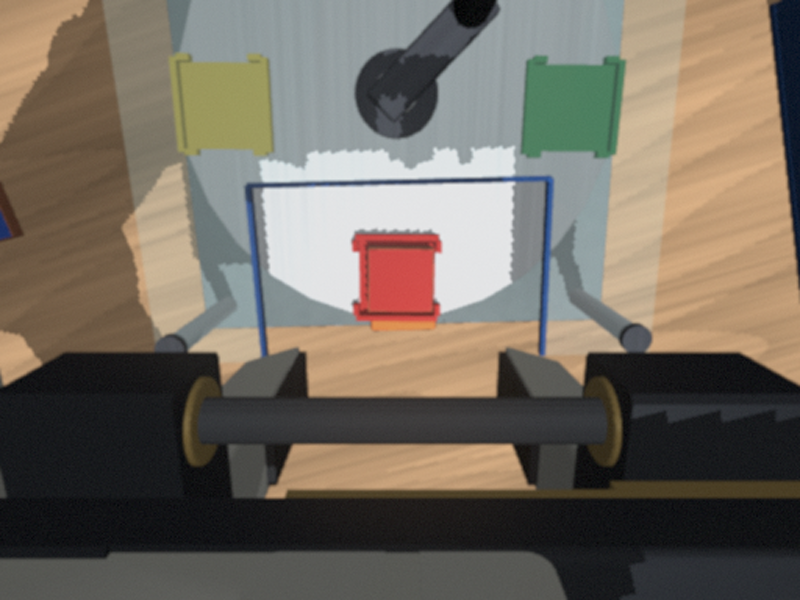

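Red sits flat in its nest. Next I'll turn yellow to the window (+91°).

Run:
```python
from h import *
import pickle; cw=pickle.load(open("cw.pkl","rb"))
W=lambda x,y,z: ray(cw,(x-.3)/1.5625,(y-.3)/1.5625,z)
y,g=W(222,105,.058),W(574,107,.058); v=y-g; print(y,g,np.linalg.norm(v),np.degrees(np.arctan2(v[1],v[0]))+90,"axis",(y+g)/2)
a,b=W(249,186,.109),W(551,180,.109); v=a-b; print(np.degrees(np.arctan2(v[1],v[0]))+90, (a+b)/2)
```

```text
[ 0.55790155 -0.16096601  0.058     ] [ 0.49207568 -0.37454889  0.058     ] 0.2234965139428684 162.87079196217593 axis [ 0.52498861 -0.26775745  0.058     ]
164.27921786155338 [ 0.48014484 -0.25544462  0.109     ]
```

Request:
play_rows(
  rows=[
    [[0.02,-0.09,0],[0,0,-0.02],0.6],
    [[0.04,-0.18,0],[0,0,-0.02],0.6],
    [[0.068,-0.26,0],[0,0,-0.02],0.6],
    [[0.068,-0.282,0.06],[0,0,-0.02],0.6],
    [[0.068,-0.281,0.14],[0,0,-0.02],0.2],
    [[0.068,-0.281,0.2],[0,0,-0.02],0.0],
    [[0.068,-0.281,0.205],[0,0,-0.02],-1],
    [[0.068,-0.281,0.205],[0,0,-0.02],-1],
    [[0.068,-0.281,0.205],[0,0,-0.02],-1],
    [[0.068,-0.281,0.205],[0,0,-0.02],-1],
  ],
  newtons=20,
)

```text
clock: 25.3
position: [0.5431, -0.3093, 0.1406]
ee_rot: [1.899, -2.503, 0.002]
force: [-0.4, 0.0, 0.5]
width: 0.326
```

Request:
play_rows(
  rows=[
    [[0,0,0],[0,0,0],-1],
    [[0,0,0],[0,0,0],-1],
    [[0,0,0],[0,0,0],-1],
    [[0,0,0],[0,0,0],-1],
  ],
)

```text
clock: 25.7
position: [0.5433, -0.3099, 0.141]
ee_rot: [1.898, -2.503, 0.004]
force: [-0.9, -3.6, -0.9]
width: 0.187
```

Run:
```python
from h import *
v=arm.observe()["position"][:2]-AX; print(np.hypot(*v),np.degrees(np.arctan2(v[1],v[0])))
plan([(crank(-62+9.2*k,.147),-105.3) for k in range(11)])
```

```text
0.047022932848111584 -65.14236279570993
at [ 0.5433 -0.3099  0.141 ] yaw -105.65 zaxis [ 0.001 -0.002 -1.   ] t 25.7 F [-0.9 -3.6 -0.9] w 0.187
[[0.001, -0.008, -0.012], [-0.002, -0.001, -0.006]]
[[-0.011, -0.019, -0.012], [-0.002, -0.001, -0.006]]
[[-0.025, -0.027, -0.012], [-0.002, -0.001, -0.006]]
[[-0.039, -0.034, -0.012], [-0.002, -0.001, -0.006]]
[[-0.055, -0.038, -0.012], [-0.002, -0.001, -0.006]]
[[-0.071, -0.039, -0.012], [-0.002, -0.001, -0.006]]
[[-0.087, -0.038, -0.012], [-0.002, -0.001, -0.006]]
[[-0.102, -0.034, -0.012], [-0.002, -0.001, -0.006]]
[[-0.117, -0.028, -0.012], [-0.002, -0.001, -0.006]]
[[-0.131, -0.019, -0.012], [-0.002, -0.001, -0.006]]
[[-0.143, -0.009, -0.012], [-0.002, -0.001, -0.006]]
```

Request:
play_rows(
  rows=[
    [[-0.012,-0.011,0],[0,0,0],-1],
    [[-0.026,-0.019,0],[0,0,0],-1],
    [[-0.04,-0.026,0],[0,0,0],-1],
    [[-0.056,-0.03,0],[0,0,0],-1],
    [[-0.072,-0.031,0],[0,0,0],-1],
    [[-0.088,-0.03,0],[0,0,0],-1],
    [[-0.103,-0.026,0],[0,0,0],-1],
    [[-0.118,-0.02,0],[0,0,0],-1],
    [[-0.132,-0.011,0],[0,0,0],-1],
    [[-0.144,-0.001,0],[0,0,0],-1],
  ],
)

```text
clock: 26.7
position: [0.5643, -0.2398, 0.141]
ee_rot: [-1.899, 2.501, -0.005]
force: [2.0, -3.7, -1.3]
width: 0.194
```

Run:
```python
from h import *
v=arm.observe()["position"][:2]-AX; print(np.hypot(*v),np.degrees(np.arctan2(v[1],v[0])), arm.observe()["force"])
cal=eyes.get_calibration("top"); im,d=eyes.get_image("top"); crop(im,270,120,430,280,5,"t17.png")
M=lambda x,y,z: ray(cal,270+(x-2)/5,120+(y-2)/5,z)
```

```text
0.04908127918017605 33.8699451610236 [ 2.0495329 -3.6580758 -1.2932155]
```

View pics/t17.png

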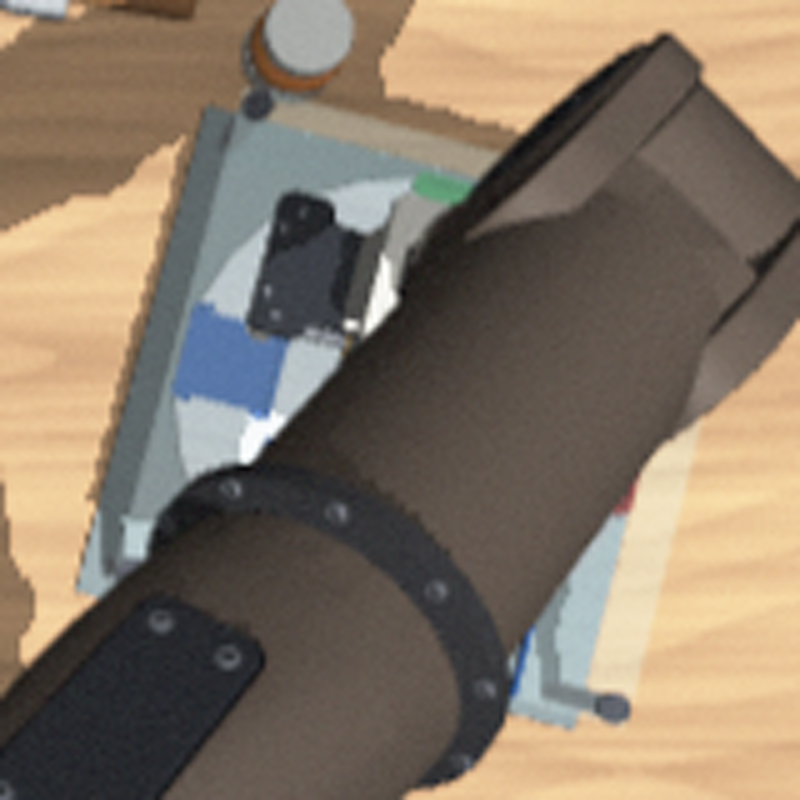

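Run:
```python
from h import *
cal=eyes.get_calibration("top")
for p in ((230,360),(234,352)):
    b=ray(cal,270+(p[0]-2)/5,120+(p[1]-2)/5,.058); v=b[:2]-[.5219,-.267]; print(b,np.hypot(*v),np.degrees(np.arctan2(v[1],v[0])))
```

```text
[ 0.55147396 -0.15864399  0.058     ] 0.11231938693435474 74.73389603982692
[ 0.55630013 -0.16110487  0.058     ] 0.11134248273574571 72.00356373612323
```

Request:
play_rows(
  rows=[
    [[0,0,0],[0,0,0],0.0],
    [[0,0,0],[0,0,0],0.0],
    [[0,0,0],[0,0,0],0.0],
    [[0,0,-0.06],[0,0,0],0.0],
    [[0,0,-0.14],[0,0,0],0.2],
    [[0,0,-0.2],[0,0,0],0.4],
    [[-0.08,0,-0.22],[0,0,0.02],0.4],
    [[-0.17,0,-0.22],[0,0,0.04],0.4],
    [[-0.26,0,-0.22],[0,0,0.06],0.4],
    [[-0.35,0,-0.22],[0,0,0.08],0.4],
  ],
)

```text
clock: 27.75
position: [0.6106, -0.0698, 0.2509]
ee_rot: [-1.79, 2.58, -0.002]
force: [0.3, -0.1, -0.4]
width: 0.699
```

Run:
```python
from h import *
plan([([.59,.035,.22],-110.4)])
cal=eyes.get_calibration("top");im,d=eyes.get_image("top");print(tiles(im,cal))
```

```text
at [ 0.6106 -0.0698  0.2509] yaw -110.5 zaxis [ 0.002 -0.001 -1.   ] t 27.75 F [ 0.3 -0.1 -0.4] w 0.699
[[-0.182, 0.112, 0.062], [-0.002, 0.0, -0.002]]
{'green': [(0.6354, 0.1656, 0.035, 0.036, 82.5, [210, 166])], 'blue': [(0.9301, 0.6397, 0.039, 0.031, 63.2, [65, 77])]}
```

Request:
play_rows(
  rows=[
    [[-0.08,0.05,0.03],[0,0,0],0.4],
    [[-0.15,0.1,0.06],[0,0,0],0.4],
    [[-0.182,0.112,0.062],[0,0,0],0.4],
    [[-0.182,0.112,0.062],[0,0,0],0.4],
  ],
)

```text
clock: 28.2
position: [0.5893, 0.0371, 0.2187]
ee_rot: [1.799, -2.575, -0.0]
force: [-0.1, -0.2, 0.0]
width: 0.696
```

Run:
```python
from h import *
cw=eyes.get_calibration("wrist"); w,dw=eyes.get_image("wrist"); crop(w,0,0,512,384,1.5625,"w18.png")
T=tiles(w,cw); print(T)
P=[.6445,.038]
if "yellow" in T: P=list(T["yellow"][0][:2])
plan([(P+[.054],-110.4),(P+[.0125],-110.4)])
```

```text
{'blue': [(0.5489, 0.0626, 0.04, 0.04, 86.8, [248, 209])]}
at [0.5898 0.0344 0.2195] yaw -110.27 zaxis [ 0.001 -0.001 -1.   ] t 28.25 F [ 0.3 -0.2  0.4] w 0.702
[[-0.045, -0.1, 0.331], [-0.001, -0.001, 0.002]]
[[-0.045, -0.1, 0.414], [-0.001, -0.001, 0.002]]
```

View pics/w18.png

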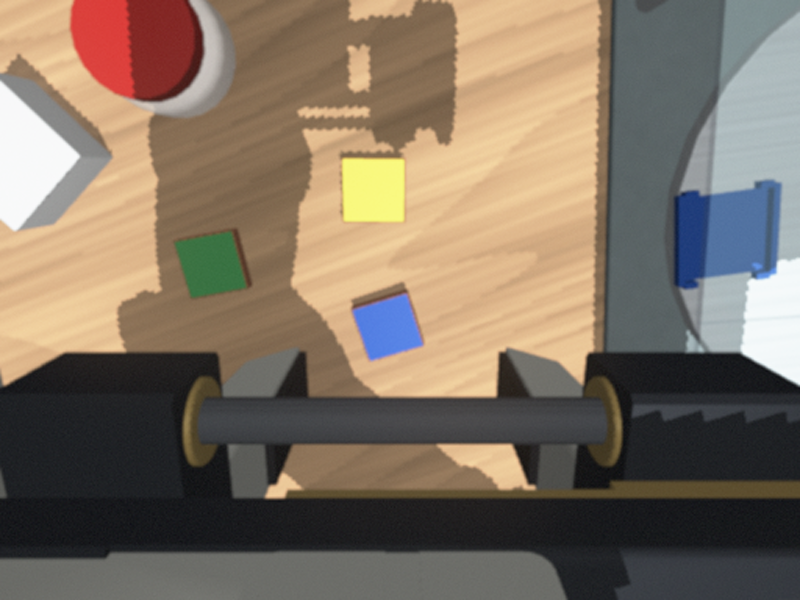

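Run:
```python
from h import *
cw=eyes.get_calibration("wrist")
W=lambda x,y,z: ray(cw,(x-.3)/1.5625,(y-.3)/1.5625,z)
ps=[W(*p,.012) for p in((342,157),(405,158),(404,222),(342,221))]; P=sum(ps)/4; print(P, [np.degrees(np.arctan2(*(ps[i+1]-ps[i])[:2][::-1])).round(1) for i in range(3)])
print("green",W(213,263,.012),"blue",W(388,326,.012))
P=list(P[:2]);plan([(P+[.054],-110.4),(P+[.0125],-110.4)])
```

```text
[0.64658384 0.03353085 0.012     ] [np.float64(-111.1), np.float64(158.9), np.float64(68.8)]
green [0.63860789 0.16017421 0.012     ] blue [0.5504674  0.05886403 0.012     ]
at [0.5898 0.0344 0.2195] yaw -110.27 zaxis [ 0.001 -0.001 -1.   ] t 28.25 F [ 0.3 -0.2  0.4] w 0.702
[[-0.038, -0.107, 0.331], [-0.001, -0.001, 0.002]]
[[-0.038, -0.107, 0.414], [-0.001, -0.001, 0.002]]
```

Run:
```python
from h import *
P=[.6448,.0374];plan([(P+[.054],-110.8),(P+[.0125],-110.8)])
```

```text
at [0.5898 0.0344 0.2195] yaw -110.27 zaxis [ 0.001 -0.001 -1.   ] t 28.25 F [ 0.3 -0.2  0.4] w 0.702
[[-0.044, -0.101, 0.331], [-0.001, -0.001, 0.009]]
[[-0.044, -0.101, 0.414], [-0.001, -0.001, 0.009]]
```

Request:
play_rows(
  rows=[
    [[-0.03,-0.06,0.05],[0,0,0.009],0.4],
    [[-0.044,-0.101,0.13],[0,0,0.009],0.4],
    [[-0.044,-0.101,0.22],[0,0,0.009],0.4],
    [[-0.044,-0.101,0.3],[0,0,0.009],0.4],
    [[-0.044,-0.101,0.331],[0,0,0.009],0.4],
    [[-0.044,-0.101,0.331],[0,0,0.009],0.4],
  ],
)

```text
clock: 28.85
position: [0.6441, 0.0345, 0.0529]
ee_rot: [1.776, -2.588, 0.001]
force: [-0.5, -0.7, 0.7]
width: 0.697
```

Run:
```python
from h import *
P=[.6448,.0374];plan([(P+[.0125],-110.8)])
```

```text
at [0.6441 0.0345 0.0529] yaw -111.07 zaxis [-0.001 -0.002 -1.   ] t 28.85 F [-0.5 -0.7  0.7] w 0.697
[[-0.006, 0.001, 0.081], [0.001, -0.002, -0.005]]
```

Request:
play_rows(
  rows=[
    [[-0.006,0,0.05],[0,0,0],0.4],
    [[-0.006,0,0.08],[0,0,0],0.4],
    [[-0.006,0,0.08],[0,0,0],-1],
    [[-0.006,0,0.08],[0,0,0],-1],
    [[-0.006,0,0.08],[0,0,0],-1],
    [[-0.006,0,0.08],[0,0,0],-1],
    [[-0.006,0,0.08],[0,0,0],-1],
  ],
  newtons=15,
)

```text
clock: 29.55
position: [0.6469, 0.0387, 0.0156]
ee_rot: [-1.779, 2.587, -0.004]
force: [-0.8, 0.4, 6.2]
width: 0.474
```

Run:
```python
from h import *
plan([([.645,.037,.2],-110.8),([.42,-.236,.25],-106)])
```

```text
at [0.6469 0.0387 0.0156] yaw -110.96 zaxis [ 0.003 -0.001 -1.   ] t 29.55 F [-0.8  0.4  6.2] w 0.474
[[0.004, 0.001, -0.369], [-0.003, 0.0, -0.003]]
[[0.675, 0.226, -0.47], [-0.003, 0.0, -0.083]]
```

Request:
play_rows(
  rows=[
    [[0,0,-0.08],[0,0,0],-1],
    [[0.0,0,-0.17],[0,0,0],-1],
    [[0.04,0.01,-0.26],[0,0,0],-1],
    [[0.11,0.03,-0.35],[0,0,0],-1],
    [[0.2,0.06,-0.4],[0,0,-0.03],-1],
    [[0.29,0.09,-0.44],[0,0,-0.06],-1],
    [[0.38,0.12,-0.47],[0,0,-0.08],-1],
    [[0.47,0.15,-0.47],[0,0,-0.083],-1],
    [[0.56,0.18,-0.47],[0,0,-0.083],-1],
    [[0.65,0.21,-0.47],[0,0,-0.083],-1],
  ],
)

```text
clock: 30.55
position: [0.4324, -0.2251, 0.2498]
ee_rot: [-1.89, 2.507, -0.003]
force: [1.6, -1.3, 0.7]
width: 0.478
```

Request:
play_rows(
  rows=[
    [[0.02,0.01,0],[0,0,0],-1],
    [[0.02,0.01,0],[0,0,0],-1],
    [[0.02,0.01,0],[0,0,0],-1],
  ],
)

```text
clock: 30.85
position: [0.4271, -0.2311, 0.2492]
ee_rot: [-1.891, 2.507, -0.002]
force: [0.5, 0.2, -0.6]
width: 0.473
```

Run:
```python
from h import *
import pickle
cw=eyes.get_calibration("wrist"); w,dw=eyes.get_image("wrist"); crop(w,0,0,512,384,1.5625,"w19.png"); pickle.dump(cw,open("cw.pkl","wb"))
plan([([.42,-.236,.25],-106)])
```

```text
at [ 0.4274 -0.2307  0.2491] yaw -105.86 zaxis [ 0.002 -0.001 -1.   ] t 30.9 F [ 0.6 -0.5 -1.3] w 0.474
[[0.014, 0.011, -0.002], [-0.002, -0.0, 0.002]]
```

View pics/w19.png

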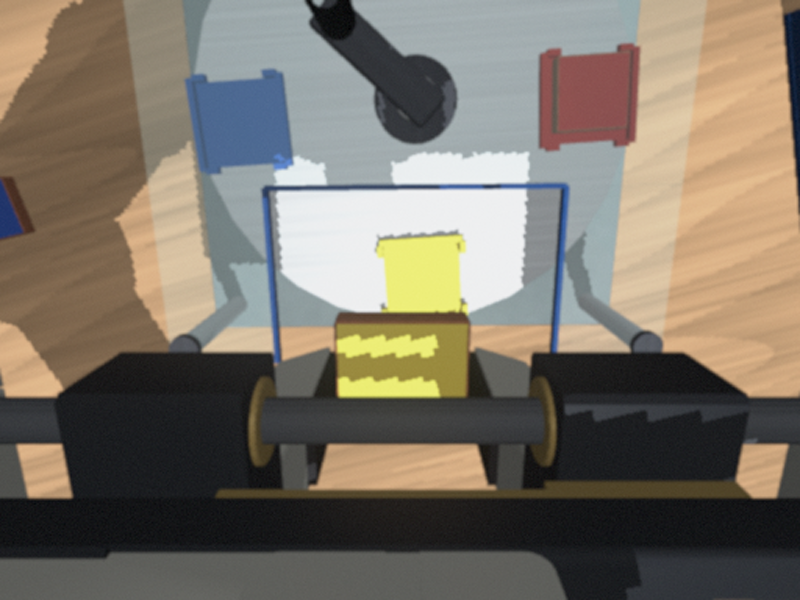

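```bash
cat >> h.py <<'E'
import pickle
def nest(l,r):
    cw=pickle.load(open("cw.pkl","rb")); W=lambda x,y,z: ray(cw,(x-.3)/1.5625,(y-.3)/1.5625,z)
    y,g=W(*l,.058),W(*r,.058); v=y-g; a=np.degrees(np.arctan2(v[1],v[0]))+90
    m=(y+g)[:2]/2; print("ax",m.round(4),np.linalg.norm(v).round(4),"angle",a.round(2))
    A=(m+AX)/2; P=A+.11*np.array([np.cos(np.radians(a)),np.sin(np.radians(a))]); print("nest at",P.round(4),"yaw",(a-270).round(2)); return P,a-270
E
python3 - <<'E'
from h import *
P,y=nest((240,120),(590,98))
cw=pickle.load(open("cw.pkl","rb"));W=lambda x,y,z: ray(cw,(x-.3)/1.5625,(y-.3)/1.5625,z)
print(W(423,276,.061))
plan([(np.r_[P,.12],y),(np.r_[P,.0745],y)])
E
```

```text
ax [ 0.5255 -0.2681] 0.2231 angle 167.46
nest at [ 0.4171 -0.2437] yaw -102.54
[ 0.4199035  -0.24490182  0.061     ]
at [ 0.4274 -0.2307  0.2491] yaw -105.86 zaxis [ 0.002 -0.001 -1.   ] t 30.9 F [ 0.6 -0.5 -1.3] w 0.474
[[0.031, 0.013, 0.258], [-0.002, -0.0, -0.055]]
[[0.031, 0.013, 0.349], [-0.002, -0.0, -0.055]]
```

Request:
play_rows(
  rows=[
    [[0.015,0.006,0.05],[0,0,-0.055],-1],
    [[0.03,0.012,0.1],[0,0,-0.055],-1],
    [[0.031,0.012,0.18],[0,0,-0.055],-1],
    [[0.031,0.012,0.26],[0,0,-0.055],-1],
    [[0.031,0.012,0.31],[0,0,-0.055],-1],
    [[0.031,0.012,0.31],[0,0,-0.055],-1],
    [[0.031,0.012,0.31],[0,0,-0.055],-1],
  ],
)

```text
clock: 31.6
position: [0.4171, -0.2449, 0.0942]
ee_rot: [1.964, -2.451, 0.002]
force: [0.4, -0.3, -0.7]
width: 0.476
```

Run:
```python
from h import *
plan([([.4182,-.2441,.0738],-102.5)])
cw=eyes.get_calibration("wrist"); w,dw=eyes.get_image("wrist"); crop(w,0,0,512,384,1.5625,"w20.png")
```

```text
at [ 0.4171 -0.2449  0.0942] yaw -102.59 zaxis [ 0.    -0.001 -1.   ] t 31.6 F [ 0.4 -0.3 -0.7] w 0.476
[[-0.002, -0.002, 0.041], [-0.0, -0.001, -0.002]]
```

View pics/w20.png

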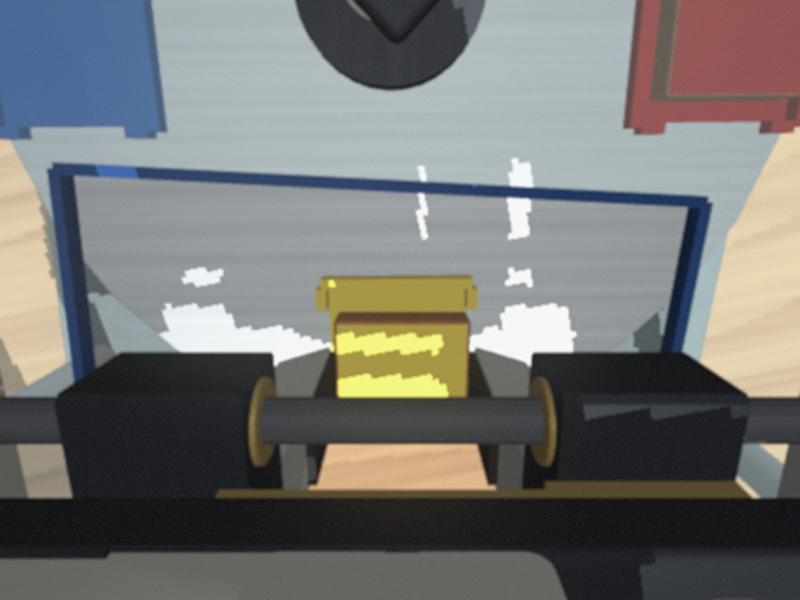

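The tile is aligned, with the nest about 2 mm to the left. I'll lower, release and rise.

Request:
play_rows(
  rows=[
    [[-0.004,-0.001,0.03],[0,0,0],-1],
    [[-0.004,-0.001,0.042],[0,0,0],-1],
    [[-0.004,-0.001,0.042],[0,0,0],-1],
    [[-0.004,-0.001,0.042],[0,0,0],0.4],
    [[-0.004,-0.001,0.042],[0,0,0],0.4],
    [[-0.004,-0.001,0.042],[0,0,0],0.4],
    [[-0.004,-0.001,-0.04],[0,0,0],0.4],
    [[-0.004,-0.001,-0.13],[0,0,0],0.4],
    [[-0.004,-0.001,-0.22],[0,0,0],0.4],
    [[-0.004,-0.001,-0.31],[0,0,0],0.4],
  ],
)

```text
clock: 32.65
position: [0.4165, -0.2436, 0.2509]
ee_rot: [1.961, -2.454, 0.002]
force: [1.9, 0.1, 0.6]
width: 0.705
```

Request:
play_rows(
  rows=[
    [[0,0,0],[0,0,0],0.4],
    [[0,0,0],[0,0,0],0.4],
  ],
)

```text
clock: 32.85
position: [0.4177, -0.2433, 0.2499]
ee_rot: [-1.962, 2.45, -0.005]
force: [-0.2, -0.0, -0.9]
width: 0.698
```

Run:
```python
from h import *
cw=eyes.get_calibration("wrist"); w,dw=eyes.get_image("wrist"); crop(w,0,0,512,384,1.5625,"w21.png"); pickle.dump(cw,open("cw.pkl","wb"))
plan([(crank(32.4,.24),-105.3),(crank(32.4,.146),-105.3)])
```

```text
at [ 0.417  -0.2429  0.2488] yaw -102.64 zaxis [ 0.002 -0.    -1.   ] t 32.9 F [ 0.7  0.3 -0.5] w 0.701
[[-0.07, -0.289, 0.018], [-0.001, 0.0, 0.044]]
[[-0.07, -0.289, 0.206], [-0.001, 0.0, 0.044]]
```

View pics/w21.png

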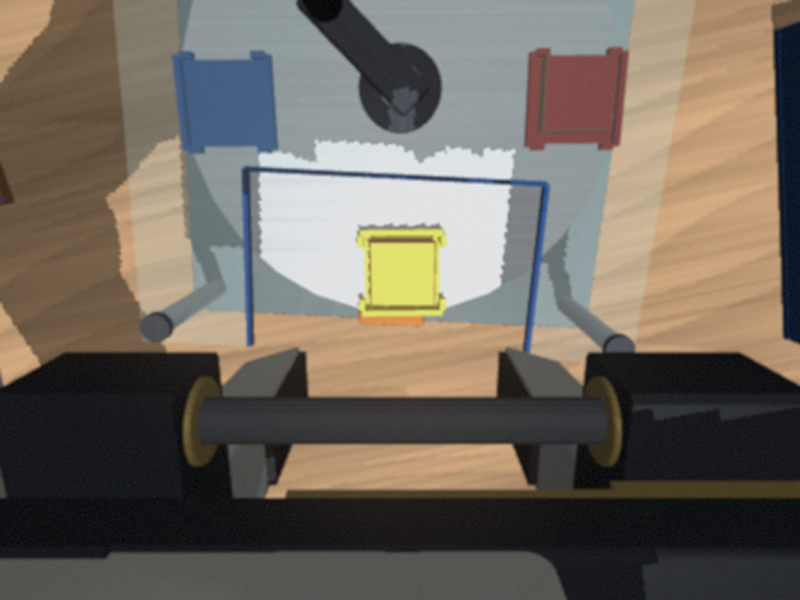

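Yellow is seated. Now I'll turn blue to the window (+87°).

Request:
play_rows(
  rows=[
    [[-0.03,-0.09,0],[0,0,0.04],0.4],
    [[-0.06,-0.18,0],[0,0,0.044],0.4],
    [[-0.07,-0.26,0.01],[0,0,0.044],0.4],
    [[-0.07,-0.289,0.03],[0,0,0.044],0.4],
    [[-0.07,-0.289,0.1],[0,0,0.044],0.2],
    [[-0.07,-0.289,0.1],[0,0,0.044],0.0],
  ],
)

```text
clock: 33.5
position: [0.5632, -0.2395, 0.1936]
ee_rot: [1.902, -2.494, -0.01]
force: [-0.8, 1.6, 0.2]
width: 0.571
```

Run:
```python
from h import *
plan([(crank(32.4,.147),-105.3)])
```

```text
at [ 0.5632 -0.2395  0.1936] yaw -105.35 zaxis [-0.008  0.002 -1.   ] t 33.5 F [-0.8  1.6  0.2] w 0.571
[[0.0, -0.006, 0.093], [0.008, -0.0, -0.001]]
```

Request:
play_rows(
  rows=[
    [[0,-0.005,0.05],[0,0,0],0.0],
    [[0,-0.005,0.09],[0,0,0],-0.3],
    [[0,-0.005,0.09],[0,0,0],-1],
    [[0,-0.005,0.09],[0,0,0],-1],
    [[0,-0.005,0.09],[0,0,0],-1],
    [[0,-0.005,0.09],[0,0,0],-1],
    [[0,-0.005,0.09],[0,0,0],-1],
  ],
  newtons=20,
)

```text
clock: 34.2
position: [0.5692, -0.2409, 0.1554]
ee_rot: [-1.905, 2.495, -0.003]
force: [1.7, 4.7, 3.7]
width: 0.185
```

Run:
```python
from h import *
v=arm.observe()["position"][:2]-AX; print(np.hypot(*v),np.degrees(np.arctan2(v[1],v[0])))
plan([(crank(32.4+8.72*k,.147),-105.3) for k in range(11)])
```

```text
0.0527223750922219 29.892350923639214
at [ 0.5692 -0.2409  0.1554] yaw -105.26 zaxis [ 0.003  0.    -1.   ] t 34.2 F [1.7 4.7 3.7] w 0.185
[[0.001, 0.007, 0.017], [-0.003, 0.001, 0.001]]
[[-0.009, 0.019, 0.017], [-0.003, 0.001, 0.001]]
[[-0.016, 0.032, 0.017], [-0.003, 0.001, 0.001]]
[[-0.021, 0.047, 0.017], [-0.003, 0.001, 0.001]]
[[-0.024, 0.061, 0.017], [-0.003, 0.001, 0.001]]
[[-0.025, 0.077, 0.017], [-0.003, 0.001, 0.001]]
[[-0.024, 0.092, 0.016], [-0.003, 0.001, 0.001]]
[[-0.02, 0.106, 0.016], [-0.003, 0.001, 0.001]]
[[-0.014, 0.12, 0.016], [-0.003, 0.001, 0.001]]
[[-0.006, 0.133, 0.016], [-0.003, 0.001, 0.001]]
[[0.004, 0.145, 0.016], [-0.003, 0.001, 0.001]]
```

Request:
play_rows(
  rows=[
    [[-0.01,0.012,0],[0,0,0],-1],
    [[-0.017,0.025,0],[0,0,0],-1],
    [[-0.022,0.04,0],[0,0,0],-1],
    [[-0.025,0.054,0],[0,0,0],-1],
    [[-0.026,0.07,0],[0,0,0],-1],
    [[-0.025,0.085,0],[0,0,0],-1],
    [[-0.021,0.099,0],[0,0,0],-1],
    [[-0.015,0.113,0],[0,0,0],-1],
    [[-0.007,0.126,0],[0,0,0],-1],
    [[0.003,0.138,0],[0,0,0],-1],
  ],
)

```text
clock: 35.2
position: [0.5023, -0.223, 0.1552]
ee_rot: [-1.906, 2.493, -0.001]
force: [1.7, 7.2, 10.3]
width: 0.191
```

Request:
play_rows(
  rows=[
    [[0,0,0],[0,0,0],-1],
    [[0,0,0],[0,0,0],0],
    [[0,0,0],[0,0,0],0],
    [[0,0,0],[0,0,0],0],
    [[0,0,-0.08],[0,0,0],0.2],
    [[0,0.02,-0.16],[0,0,0],0.4],
    [[0,0.08,-0.2],[0,0,0],0.4],
    [[0,0.15,-0.2],[0,0,0],0.4],
    [[0,0.15,-0.2],[0,0,0],0.4],
    [[0,0.15,-0.2],[0,0,0],0.4],
  ],
)

```text
clock: 36.2
position: [0.429, -0.2047, 0.2543]
ee_rot: [-1.905, 2.495, -0.002]
force: [0.8, -1.1, 0.3]
width: 0.701
```

Run:
```python
from h import *
cw=eyes.get_calibration("wrist"); w,dw=eyes.get_image("wrist"); crop(w,0,0,512,384,1.5625,"w22.png"); pickle.dump(cw,open("cw.pkl","wb"))
plan([([.50,.06,.22],-93)])
cal=eyes.get_calibration("top");im,d=eyes.get_image("top");print(tiles(im,cal))
```

```text
at [ 0.4296 -0.2049  0.2543] yaw -105.28 zaxis [ 0.002 -0.001 -1.   ] t 36.25 F [-0.8 -1.2 -0.2] w 0.701
[[-0.548, 0.004, 0.068], [-0.002, -0.001, -0.205]]
{'green': [(0.6354, 0.1658, 0.035, 0.036, 81.2, [210, 166])], 'blue': [(0.5466, 0.0643, 0.038, 0.035, 90.0, [242, 194]), (0.9301, 0.6397, 0.039, 0.031, 63.2, [64, 77])]}
```

View pics/w22.png

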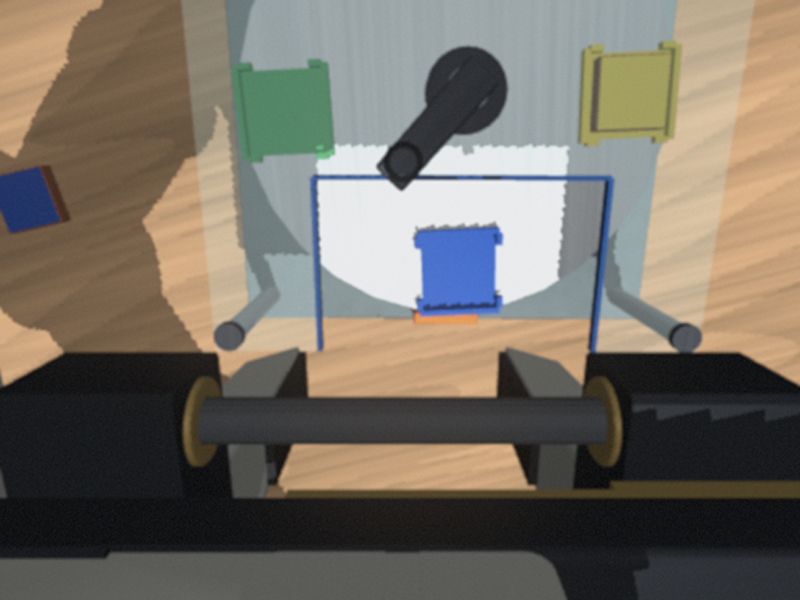

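Blue is at the window at (458,270). Next I'll fetch the blue tile.

Run:
```python
from h import *
nest((285,110),(631,93))
```

```text
ax [ 0.5254 -0.2687] 0.2227 angle 167.36
nest at [ 0.4171 -0.2439] yaw -102.64
```

Request:
play_rows(
  rows=[
    [[-0.08,0,0],[0,0,-0.05],0.4],
    [[-0.17,0,0],[0,0,-0.1],0.4],
    [[-0.26,0,0],[0,0,-0.15],0.4],
    [[-0.35,0,0.02],[0,0,-0.2],0.4],
    [[-0.44,0,0.04],[0,0,-0.205],0.4],
    [[-0.52,0.004,0.068],[0,0,-0.205],0.4],
    [[-0.548,0.004,0.068],[0,0,-0.205],0.4],
    [[-0.548,0.004,0.068],[0,0,-0.205],0.4],
    [[-0.548,0.004,0.068],[0,0,-0.205],0.4],
  ],
)

```text
clock: 37.2
position: [0.4999, 0.0584, 0.2199]
ee_rot: [2.16, -2.28, 0.005]
force: [-0.1, 0.8, -0.1]
width: 0.701
```

Run:
```python
from h import *
cw=eyes.get_calibration("wrist"); w,dw=eyes.get_image("wrist"); crop(w,0,0,512,384,1.5625,"w23.png")
print(tiles(w,cw))
T=tiles(w,cw)["blue"][0]; P=list(T[:2])
plan([(P+[.054],-93),(P+[.0125],-93)])
```

```text
{'blue': [(0.5489, 0.063, 0.039, 0.04, 86.9, [249, 126])]}
at [0.4998 0.0578 0.2202] yaw -93.15 zaxis [ 0.002 -0.002 -1.   ] t 37.25 F [-0.7  0.2 -0.4] w 0.7
[[-0.016, -0.097, 0.332], [-0.002, -0.002, -0.002]]
[[-0.016, -0.097, 0.415], [-0.002, -0.002, -0.002]]
```

View pics/w23.png

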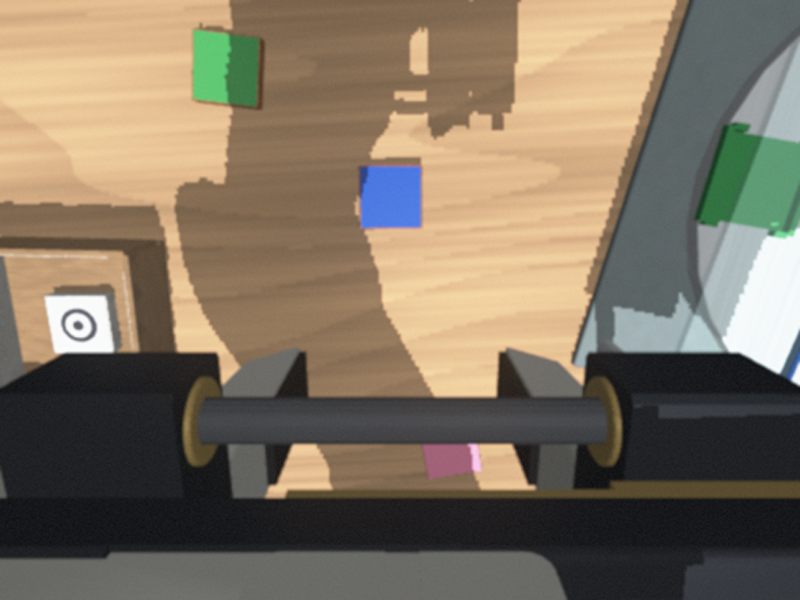

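Blue is at (391,197), aligned with the jaws.

Request:
play_rows(
  rows=[
    [[-0.01,-0.06,0.05],[0,0,0],0.4],
    [[-0.016,-0.097,0.13],[0,0,0],0.4],
    [[-0.016,-0.097,0.22],[0,0,0],0.4],
    [[-0.016,-0.097,0.3],[0,0,0],0.4],
    [[-0.016,-0.097,0.332],[0,0,0],0.4],
    [[-0.016,-0.097,0.332],[0,0,0],0.4],
  ],
)

```text
clock: 37.85
position: [0.5472, 0.0628, 0.0524]
ee_rot: [2.157, -2.28, 0.001]
force: [0.1, 0.1, 0.9]
width: 0.701
```

Run:
```python
from h import *
P=[.5489,.063];plan([(P+[.0125],-93)])
```

```text
at [0.5472 0.0628 0.0524] yaw -93.18 zaxis [-0.002 -0.003 -1.   ] t 37.85 F [0.1 0.1 0.9] w 0.701
[[-0.001, -0.004, 0.08], [0.002, -0.002, -0.003]]
```

Request:
play_rows(
  rows=[
    [[-0.001,-0.003,0.05],[0,0,0],0.4],
    [[-0.001,-0.003,0.078],[0,0,0],0.4],
    [[-0.001,-0.003,0.078],[0,0,0],-1],
    [[-0.001,-0.003,0.078],[0,0,0],-1],
    [[-0.001,-0.003,0.078],[0,0,0],-1],
    [[-0.001,-0.003,0.078],[0,0,0],-1],
    [[-0.001,-0.003,0.078],[0,0,0],-1],
  ],
  newtons=15,
)

```text
clock: 38.55
position: [0.5508, 0.0653, 0.0161]
ee_rot: [-2.161, 2.278, -0.004]
force: [-1.0, 0.3, 7.7]
width: 0.476
```

Run:
```python
from h import *
plan([([.418,-.2435,.22],-102.6)])
```

```text
at [0.5508 0.0653 0.0161] yaw -93.02 zaxis [ 0.003 -0.001 -1.   ] t 38.55 F [-1.   0.3  7.7] w 0.476
[[0.631, 0.231, -0.408], [-0.003, -0.0, 0.16]]
```

Request:
play_rows(
  rows=[
    [[0,0,-0.08],[0,0,0],-1],
    [[0.0,0,-0.17],[0,0,0],-1],
    [[0.03,0.01,-0.26],[0,0,0],-1],
    [[0.1,0.04,-0.35],[0,0,0.04],-1],
    [[0.18,0.07,-0.408],[0,0,0.08],-1],
    [[0.27,0.1,-0.408],[0,0,0.12],-1],
    [[0.36,0.135,-0.408],[0,0,0.16],-1],
    [[0.45,0.17,-0.408],[0,0,0.16],-1],
    [[0.54,0.2,-0.408],[0,0,0.16],-1],
    [[0.631,0.231,-0.408],[0,0,0.16],-1],
  ],
)

```text
clock: 39.55
position: [0.4168, -0.2449, 0.2196]
ee_rot: [-1.963, 2.45, -0.003]
force: [1.0, -0.6, 0.3]
width: 0.476
```

Request:
play_rows(
  rows=[
    [[0,0,0.09],[0,0,0],-1],
    [[0,0,0.18],[0,0,0],-1],
    [[0,0,0.24],[0,0,0],-1],
    [[0,0,0.25],[0,0,0],-1],
    [[0,0,0.25],[0,0,0],-1],
  ],
)

```text
clock: 40.05
position: [0.4177, -0.2437, 0.0943]
ee_rot: [1.963, -2.452, 0.001]
force: [0.1, -0.4, -0.9]
width: 0.476
```

Run:
```python
from h import *
plan([([.4182,-.2441,.0742],-102.6)])
cw=eyes.get_calibration("wrist"); w,dw=eyes.get_image("wrist"); crop(w,0,0,512,384,1.5625,"w24.png")
```

```text
at [ 0.4177 -0.2437  0.0943] yaw -102.65 zaxis [ 0.    -0.001 -1.   ] t 40.05 F [ 0.1 -0.4 -0.9] w 0.476
[[0.001, -0.001, 0.04], [-0.0, -0.001, -0.001]]
```

View pics/w24.png

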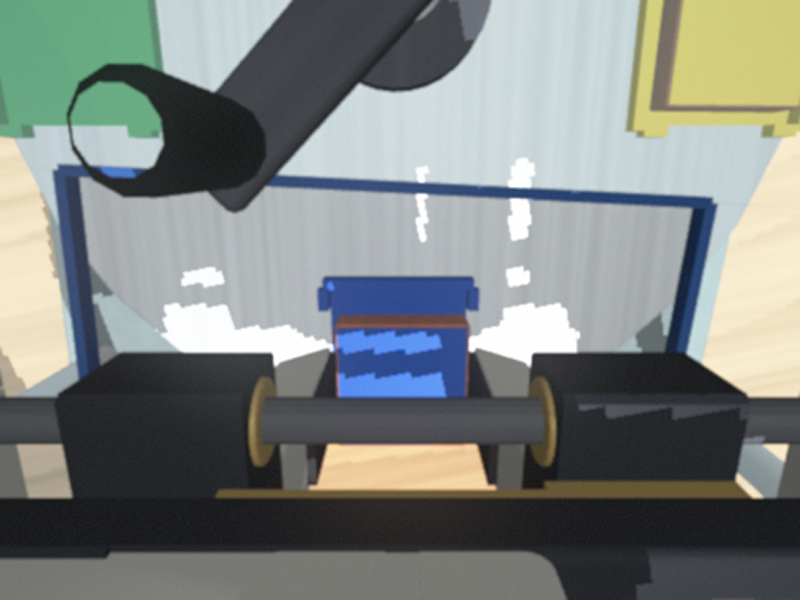

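The blue tile is aligned above its nest, with the tile centre at 402 and the nest centre at 398. I'll lower and release.

Request:
play_rows(
  rows=[
    [[-0.003,0,0.03],[0,0,0],-1],
    [[-0.003,0,0.041],[0,0,0],-1],
    [[-0.003,0,0.041],[0,0,0],-1],
    [[-0.003,0,0.041],[0,0,0],0.4],
    [[-0.003,0,0.041],[0,0,0],0.4],
    [[-0.003,0,0.041],[0,0,0],0.4],
    [[-0.003,0,-0.04],[0,0,0],0.4],
    [[-0.003,0,-0.13],[0,0,0],0.4],
    [[-0.003,0,-0.22],[0,0,0],0.4],
    [[-0.003,0,-0.31],[0,0,0],0.4],
  ],
)

```text
clock: 41.1
position: [0.4175, -0.2421, 0.2509]
ee_rot: [1.963, -2.453, 0.002]
force: [0.6, 0.4, 0.3]
width: 0.698
```

Request:
play_rows(
  rows=[
    [[0,0,0],[0,0,0],0.4],
    [[0,0,0],[0,0,0],0.4],
  ],
)

```text
clock: 41.3
position: [0.4187, -0.2418, 0.2499]
ee_rot: [-1.963, 2.449, -0.005]
force: [-0.3, -0.2, -1.3]
width: 0.697
```

Run:
```python
from h import *
cw=eyes.get_calibration("wrist"); w,dw=eyes.get_image("wrist"); crop(w,0,0,512,384,1.5625,"w25.png"); pickle.dump(cw,open("cw.pkl","wb"))
plan([(crank(122.4,.24),-105.3),(crank(122.4,.195),-105.3)])
```

```text
at [ 0.4181 -0.2414  0.2489] yaw -102.58 zaxis [ 0.002 -0.    -1.   ] t 41.35 F [-0.8  0.3 -0.8] w 0.701
[[-0.066, -0.146, 0.018], [-0.002, 0.0, 0.045]]
[[-0.066, -0.146, 0.108], [-0.002, 0.0, 0.045]]
```

View pics/w25.png

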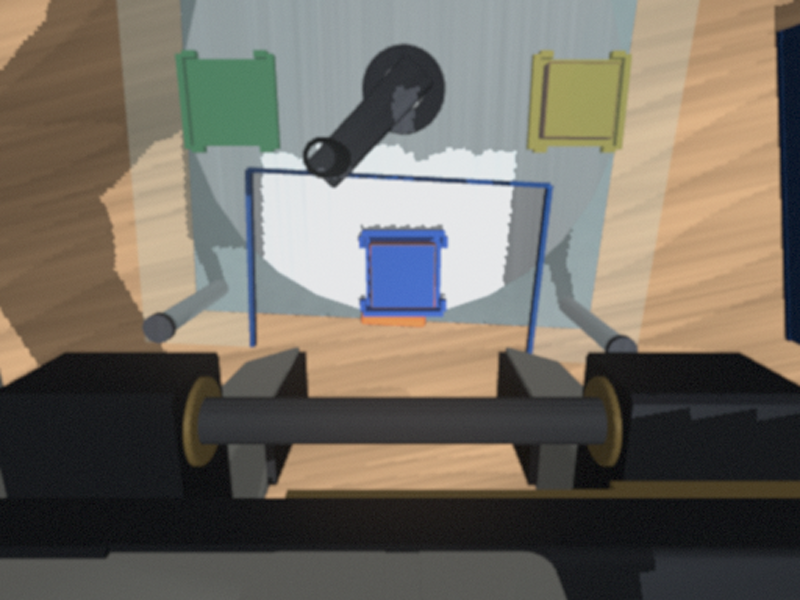

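Blue is seated. Now I'll turn green to the window (+87°).

Request:
play_rows(
  rows=[
    [[-0.04,-0.08,0],[0,0,0.045],0.4],
    [[-0.066,-0.146,0.02],[0,0,0.045],0.2],
    [[-0.066,-0.146,0.1],[0,0,0.045],0.0],
    [[-0.066,-0.146,0.108],[0,0,0.045],0.0],
    [[-0.066,-0.146,0.108],[0,0,0.045],0.0],
  ],
)

```text
clock: 41.85
position: [0.4947, -0.2258, 0.1938]
ee_rot: [1.902, -2.497, -0.003]
force: [-1.1, 0.7, 0.3]
width: 0.504
```

Run:
```python
from h import *
plan([(crank(122.4,.149),-105.3)])
```

```text
at [ 0.4947 -0.2258  0.1938] yaw -105.42 zaxis [-0.003 -0.    -1.   ] t 41.85 F [-1.1  0.7  0.3] w 0.504
[[-0.003, -0.004, 0.09], [0.003, -0.001, -0.002]]
```

Request:
play_rows(
  rows=[
    [[-0.002,-0.003,0.05],[0,0,0],0.0],
    [[-0.002,-0.003,0.09],[0,0,0],-0.3],
    [[-0.002,-0.003,0.09],[0,0,0],-1],
    [[-0.002,-0.003,0.09],[0,0,0],-1],
    [[-0.002,-0.003,0.09],[0,0,0],-1],
    [[-0.002,-0.003,0.09],[0,0,0],-1],
    [[-0.002,-0.003,0.09],[0,0,0],-1],
  ],
  newtons=20,
)

```text
clock: 42.55
position: [0.4991, -0.2249, 0.1518]
ee_rot: [-1.904, 2.495, -0.003]
force: [-0.6, 3.7, 5.6]
width: 0.188
```

Run:
```python
from h import *
v=arm.observe()["position"][:2]-AX; print(np.hypot(*v),np.degrees(np.arctan2(v[1],v[0])))
plan([(crank(122.4+8.72*k,.149),-105.3) for k in range(11)])
```

```text
0.048829409605796056 120.0061961358654
at [ 0.4991 -0.2249  0.1518] yaw -105.3 zaxis [ 0.003 -0.    -1.   ] t 42.55 F [-0.6  3.7  5.6] w 0.188
[[0.001, 0.005, 0.005], [-0.003, 0.001, 0.0]]
[[0.013, 0.014, 0.005], [-0.003, 0.001, 0.0]]
[[0.027, 0.021, 0.005], [-0.003, 0.001, 0.0]]
[[0.041, 0.027, 0.005], [-0.003, 0.001, 0.0]]
[[0.056, 0.03, 0.005], [-0.003, 0.001, 0.0]]
[[0.071, 0.031, 0.005], [-0.003, 0.001, 0.0]]
[[0.086, 0.029, 0.005], [-0.003, 0.001, 0.0]]
[[0.101, 0.025, 0.005], [-0.003, 0.001, 0.0]]
[[0.115, 0.019, 0.005], [-0.003, 0.001, 0.0]]
[[0.128, 0.011, 0.005], [-0.003, 0.001, 0.0]]
[[0.139, 0.001, 0.005], [-0.003, 0.001, 0.0]]
```

Subtracting the start offset:

Request:
play_rows(
  rows=[
    [[0.012,0.009,0],[0,0,0],-1],
    [[0.026,0.016,0],[0,0,0],-1],
    [[0.04,0.022,0],[0,0,0],-1],
    [[0.055,0.025,0],[0,0,0],-1],
    [[0.07,0.026,0],[0,0,0],-1],
    [[0.085,0.024,0],[0,0,0],-1],
    [[0.1,0.02,0],[0,0,0],-1],
    [[0.114,0.014,0],[0,0,0],-1],
    [[0.127,0.006,0],[0,0,0],-1],
    [[0.138,-0.004,0],[0,0,0],-1],
  ],
)

```text
clock: 43.55
position: [0.4833, -0.292, 0.1517]
ee_rot: [-1.905, 2.494, -0.003]
force: [0.8, 5.6, 6.7]
width: 0.184
```

Request:
play_rows(
  rows=[
    [[0,0,0],[0,0,0],-1],
    [[0,0,0],[0,0,0],0],
    [[0,0,0],[0,0,0],0],
    [[0,0,0],[0,0,0],0],
    [[0,0,-0.08],[0,0,0],0.2],
    [[-0.03,0.02,-0.16],[0,0,0],0.4],
    [[-0.08,0.08,-0.2],[0,0,0],0.4],
    [[-0.12,0.13,-0.2],[0,0,0],0.4],
    [[-0.12,0.13,-0.2],[0,0,0],0.4],
    [[-0.12,0.13,-0.2],[0,0,0],0.4],
  ],
)

```text
clock: 44.55
position: [0.4353, -0.2163, 0.2503]
ee_rot: [-1.907, 2.494, -0.002]
force: [0.1, -0.3, -0.7]
width: 0.698
```

Run:
```python
from h import *
cw=eyes.get_calibration("wrist"); w,dw=eyes.get_image("wrist"); crop(w,0,0,512,384,1.5625,"w26.png"); pickle.dump(cw,open("cw.pkl","wb"))
plan([([.585,.16,.22],-97.5)])
cal=eyes.get_calibration("top");im,d=eyes.get_image("top");print(tiles(im,cal))
```

```text
at [ 0.4355 -0.2172  0.2503] yaw -105.28 zaxis [ 0.002 -0.001 -1.   ] t 44.6 F [-0.4 -0.2  0.7] w 0.701
[[-0.806, -0.089, 0.061], [-0.002, -0.001, -0.13]]
{'green': [(0.6868, 0.1755, 0.036, 0.035, 81.2, [207, 150])], 'blue': [(0.9301, 0.6397, 0.039, 0.031, 63.2, [64, 77])]}
```

View pics/w26.png

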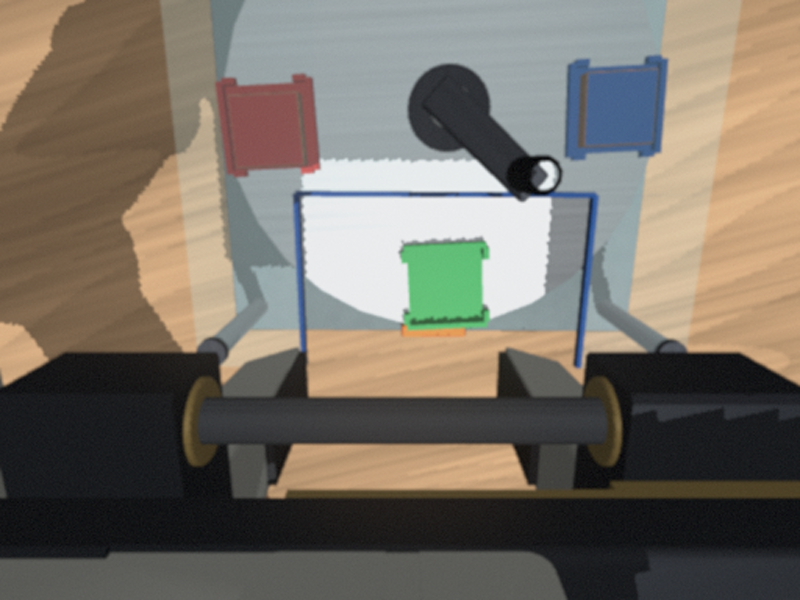

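The green tile has been knocked to about (0.687, 0.176). The green nest is at the window. I'll move over for a look.

Run:
```python
from h import *
nest((270,124),(616,107))
plan([([.62,.17,.24],-98)])
```

```text
ax [ 0.5258 -0.2684] 0.2216 angle 167.46
nest at [ 0.4173 -0.2439] yaw -102.54
at [ 0.4355 -0.2177  0.2502] yaw -105.33 zaxis [ 0.002 -0.002 -1.   ] t 44.65 F [-0.5  0.2  1. ] w 0.695
[[-0.845, -0.151, 0.02], [-0.002, -0.001, -0.122]]
```

Request:
play_rows(
  rows=[
    [[-0.09,-0.015,0],[0,0,-0.02],0.4],
    [[-0.18,-0.03,0],[0,0,-0.04],0.4],
    [[-0.27,-0.05,0],[0,0,-0.06],0.4],
    [[-0.36,-0.065,0],[0,0,-0.08],0.4],
    [[-0.45,-0.08,0],[0,0,-0.1],0.4],
    [[-0.54,-0.1,0],[0,0,-0.12],0.4],
    [[-0.63,-0.115,0],[0,0,-0.122],0.4],
    [[-0.72,-0.13,0],[0,0,-0.122],0.4],
    [[-0.81,-0.145,0],[0,0,-0.122],0.4],
    [[-0.845,-0.151,0.02],[0,0,-0.122],0.4],
  ],
)

```text
clock: 45.65
position: [0.6222, 0.1749, 0.2391]
ee_rot: [-2.066, 2.365, -0.003]
force: [0.2, -0.7, -0.1]
width: 0.7
```

Request:
play_rows(
  rows=[
    [[0,0,0],[0,0,0],0.4],
    [[0,0,0],[0,0,0],0.4],
  ],
)

```text
clock: 45.85
position: [0.6198, 0.1685, 0.239]
ee_rot: [2.058, -2.371, 0.004]
force: [0.8, -1.0, 0.2]
width: 0.703
```

Run:
```python
from h import *
cw=eyes.get_calibration("wrist"); w,dw=eyes.get_image("wrist"); crop(w,0,0,512,384,1.5625,"w27.png"); pickle.dump(cw,open("cw.pkl","wb"))
T=tiles(w,cw);print(T)
plan([([.686,.174,.054],-98)])
```

```text
{}
at [0.6198 0.1678 0.2397] yaw -98.17 zaxis [ 0.001 -0.003 -1.   ] t 45.9 F [ 0.1 -0.1  0.1] w 0.698
[[-0.032, -0.129, 0.372], [-0.001, -0.002, -0.003]]
```

View pics/w27.png

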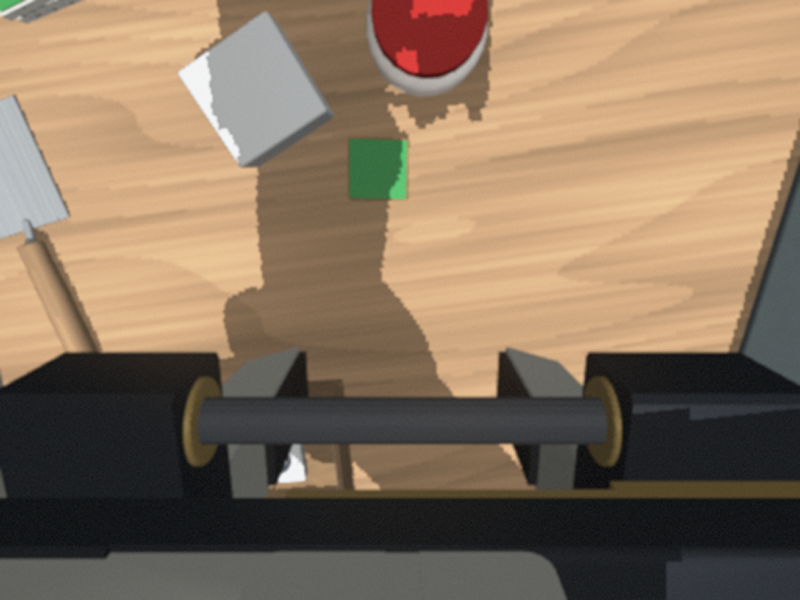

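Run:
```python
from h import *
cw=pickle.load(open("cw.pkl","rb"));W=lambda x,y,z: ray(cw,(x-.3)/1.5625,(y-.3)/1.5625,z)
ps=[W(*p,.012) for p in((349,139),(408,139),(408,199.5),(348,199))]; P=sum(ps)/4; print(P, [np.degrees(np.arctan2(*(ps[i+1]-ps[i])[:2][::-1])).round(1) for i in range(3)])
P=list(P[:2]);plan([(P+[.07],-98.3),(P+[.0135],-98.3)])
```

```text
[0.68821877 0.17439463 0.012     ] [np.float64(-98.1), np.float64(172.1), np.float64(81.4)]
at [0.6198 0.1678 0.2397] yaw -98.17 zaxis [ 0.001 -0.003 -1.   ] t 45.9 F [ 0.1 -0.1  0.1] w 0.698
[[-0.033, -0.133, 0.34], [-0.001, -0.002, 0.002]]
[[-0.034, -0.133, 0.453], [-0.001, -0.002, 0.002]]
```

Request:
play_rows(
  rows=[
    [[-0.02,-0.07,0.05],[0,0,0],0.3],
    [[-0.033,-0.133,0.1],[0,0,0],0.3],
    [[-0.033,-0.133,0.18],[0,0,0],0.3],
    [[-0.033,-0.133,0.27],[0,0,0],0.3],
    [[-0.033,-0.133,0.34],[0,0,0],0.3],
    [[-0.033,-0.133,0.34],[0,0,0],0.3],
    [[-0.033,-0.133,0.34],[0,0,0],0.3],
  ],
)

```text
clock: 46.6
position: [0.6885, 0.1756, 0.0714]
ee_rot: [-2.059, 2.373, -0.004]
force: [0.2, 0.5, 0.5]
width: 0.652
```

Run:
```python
from h import *
P=[.6880,.1747];plan([(P+[.0135],-98.3)])
cw=eyes.get_calibration("wrist"); w,dw=eyes.get_image("wrist"); cv2.imwrite("pics/w28.png",w[:,:,::-1])
```

```text
at [0.6885 0.1756 0.0714] yaw -98.12 zaxis [ 0.002 -0.002 -1.   ] t 46.6 F [0.2 0.5 0.5] w 0.652
[[0.002, 0.001, 0.116], [-0.002, -0.001, 0.003]]
```

View pics/w28.png

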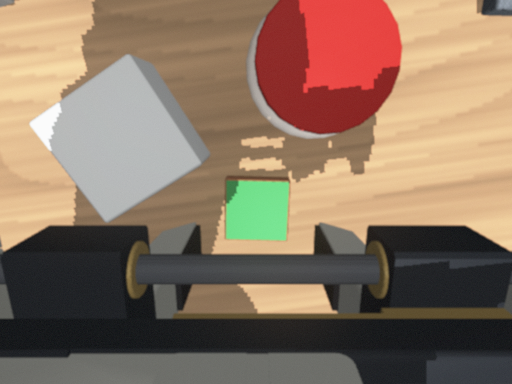

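Request:
play_rows(
  rows=[
    [[0.002,0.001,0.06],[0,0,0],0.3],
    [[0.002,0.001,0.1],[0,0,0],0.3],
    [[0.002,0.001,0.115],[0,0,0],0.3],
    [[0.002,0.001,0.115],[0,0,0],-1],
    [[0.002,0.001,0.115],[0,0,0],-1],
    [[0.002,0.001,0.115],[0,0,0],-1],
    [[0.002,0.001,0.115],[0,0,0],-1],
    [[0.002,0.001,0.115],[0,0,0],-1],
  ],
  newtons=15,
)

```text
clock: 47.45
position: [0.6883, 0.1764, 0.0138]
ee_rot: [-2.06, 2.369, -0.004]
force: [-0.9, -0.4, 6.3]
width: 0.475
```

Run:
```python
from h import *
plan([([.6880,.1747,.22],-98.3),([.418,-.2435,.22],-102.5)])
```

```text
at [0.6883 0.1764 0.0138] yaw -98.0 zaxis [ 0.003 -0.001 -1.   ] t 47.45 F [-0.9 -0.4  6.3] w 0.475
[[0.003, -0.001, -0.412], [-0.003, -0.0, 0.005]]
[[0.907, 0.417, -0.414], [-0.003, -0.0, 0.075]]
```

Request:
play_rows(
  rows=[
    [[0,0,-0.08],[0,0,0],-1],
    [[0.0,0,-0.17],[0,0,0],-1],
    [[0.0,0.0,-0.26],[0,0,0],-1],
    [[0.06,0.03,-0.35],[0,0,0],-1],
    [[0.14,0.06,-0.414],[0,0,0.02],-1],
    [[0.22,0.1,-0.414],[0,0,0.04],-1],
    [[0.3,0.14,-0.414],[0,0,0.06],-1],
    [[0.38,0.175,-0.414],[0,0,0.075],-1],
    [[0.46,0.21,-0.414],[0,0,0.075],-1],
    [[0.54,0.25,-0.414],[0,0,0.075],-1],
  ],
)

```text
clock: 48.45
position: [0.5247, -0.0747, 0.2198]
ee_rot: [-1.966, 2.449, -0.003]
force: [1.1, -0.2, -0.2]
width: 0.478
```

Run:
```python
from h import *
plan([([.418,-.2440,.22],-102.5)])
```

```text
at [ 0.5247 -0.0747  0.2198] yaw -102.49 zaxis [ 0.002 -0.001 -1.   ] t 48.45 F [ 1.1 -0.2 -0.2] w 0.478
[[0.377, 0.135, -0.001], [-0.002, -0.0, 0.0]]
```

Request:
play_rows(
  rows=[
    [[0.08,0.03,0],[0,0,0],-1],
    [[0.16,0.06,0],[0,0,0],-1],
    [[0.24,0.085,0],[0,0,0],-1],
    [[0.32,0.115,0],[0,0,0],-1],
    [[0.377,0.135,0],[0,0,0],-1],
    [[0.377,0.135,0.09],[0,0,0],-1],
    [[0.377,0.135,0.18],[0,0,0],-1],
    [[0.377,0.135,0.24],[0,0,0],-1],
    [[0.377,0.135,0.25],[0,0,0],-1],
    [[0.377,0.135,0.25],[0,0,0],-1],
  ],
)

```text
clock: 49.45
position: [0.4189, -0.2432, 0.0947]
ee_rot: [1.965, -2.45, 0.001]
force: [-0.0, 0.4, -0.1]
width: 0.476
```

Run:
```python
from h import *
plan([([.4182,-.2437,.072],-102.5)])
cw=eyes.get_calibration("wrist"); w,dw=eyes.get_image("wrist"); crop(w,0,0,512,384,1.5625,"w29.png")
```

```text
at [ 0.4189 -0.2432  0.0947] yaw -102.54 zaxis [ 0.    -0.001 -1.   ] t 49.45 F [-0.   0.4 -0.1] w 0.476
[[0.001, 0.001, 0.045], [-0.0, -0.001, -0.001]]
```

View pics/w29.png

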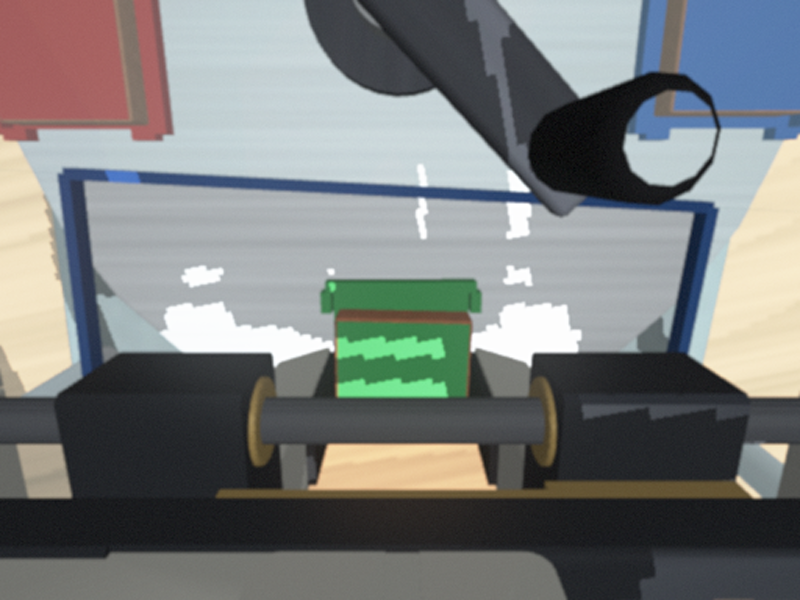

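Request:
play_rows(
  rows=[
    [[0,0.003,0.03],[0,0,0],-1],
    [[0,0.003,0.044],[0,0,0],-1],
    [[0,0.003,0.044],[0,0,0],-1],
    [[0,0.003,0.044],[0,0,0],0.4],
    [[0,0.003,0.044],[0,0,0],0.4],
    [[0,0.003,0.044],[0,0,0],0.4],
    [[0,0.003,-0.04],[0,0,0],0.4],
    [[0,0.003,-0.13],[0,0,0],0.4],
    [[0,0.003,-0.22],[0,0,0],0.4],
    [[0,0.003,-0.31],[0,0,0],0.4],
  ],
)

```text
clock: 50.5
position: [0.417, -0.2427, 0.2514]
ee_rot: [1.965, -2.451, 0.002]
force: [2.0, 0.0, 0.6]
width: 0.695
```

Request:
play_rows(
  rows=[
    [[0,0,-0.05],[0,0,0],0.4],
    [[0,0,-0.1],[0,0,0],0.4],
    [[0,0,-0.1],[0,0,0],0.4],
  ],
)

```text
clock: 50.8
position: [0.4187, -0.2435, 0.3025]
ee_rot: [-1.964, 2.447, -0.009]
force: [-0.1, -0.5, -0.5]
width: 0.695
```

Run:
```python
from h import *
cw=eyes.get_calibration("wrist"); w,dw=eyes.get_image("wrist"); crop(w,0,0,512,384,1.5625,"w30.png")
print(arm.observe()["position"],arm.observe()["clock"])
cal=eyes.get_calibration("top"); im,d=eyes.get_image("top"); cv2.imwrite("pics/t30.png",cv2.resize(im[:,:,::-1],(800,600),interpolation=cv2.INTER_CUBIC))
for s in("left","far","right"):prof(d,cal,s)
```

```text
[ 0.41822285 -0.24276903  0.30082353] 50.85
left h 0.012 22 0.0567
left h 0.02 15 0.0568
left h 0.028 10 0.0565
left h 0.036 21 0.0561
left h 0.044 24 0.0565
left h 0.052 24 0.0566
far h 0.012 7 0.0562
far h 0.028 2 0.0582
far h 0.044 10 0.0596
far h 0.052 22 0.0596
right h 0.012 18 0.058
right h 0.02 12 0.0582
right h 0.028 13 0.0579
right h 0.036 13 0.0576
right h 0.044 24 0.0564
right h 0.052 22 0.0556
```

View pics/w30.png

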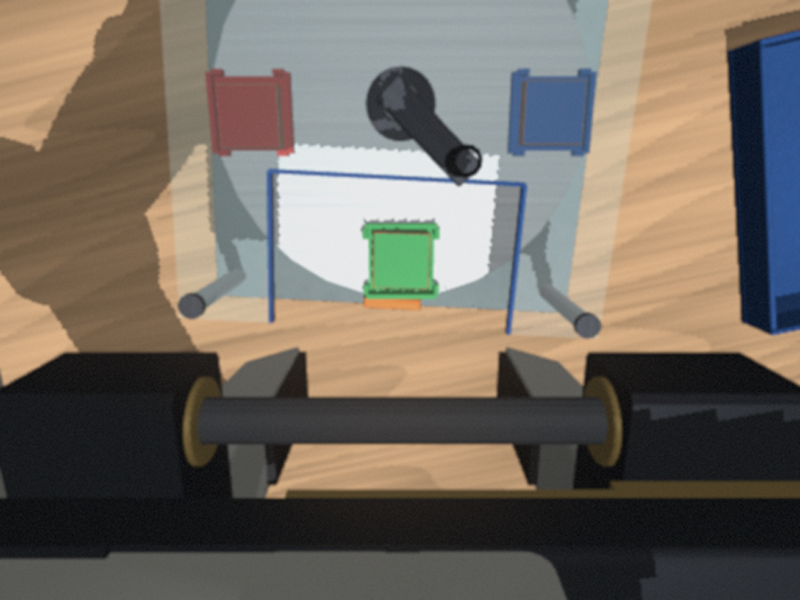

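View pics/t30.png

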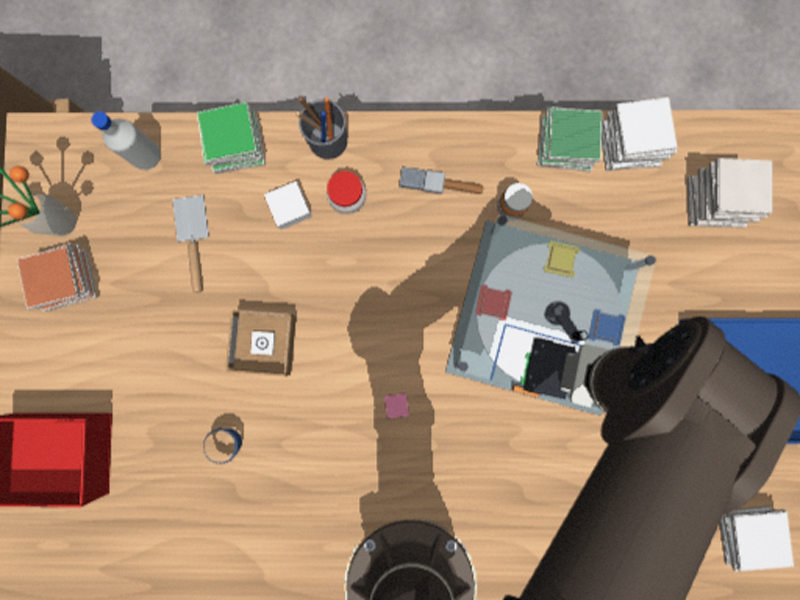

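The finished tile is in the tray at (262,343). All four coloured tiles are in their nests, the walls are upright and the bystanders haven't moved. The arm is clear, so I'm handing in.

```bash
python3 -c "
from cell import arm
print(arm.observe()['clock'],arm.sign_off())"
```

```text
the job is handed in; nothing more can be done
50.9 None
```

The job is done and handed in at 50.9 s of the 210 s allowed. I folded the three tray walls upright first, then moved the finished tile from the red nest to the tray. The new red, yellow, blue and green tiles went into their own nests, each loaded at the window after turning the crank.

- **Tray:** depth readings show all three walls vertical to within a few millimetres at full height. The finished tile lies flat, near the centre of the tray.
- **Nests:** the wrist pictures show all four tiles flat, colour up, and inside their fences.
- **Window alignment:** the nests stood about 1.5° (red) to 3° (yellow, blue, green) off the window centre when I emptied and loaded them. I judged that close enough and did not correct it.
- **Green tile:** it was knocked about 5 cm aside during the run, so I located it again before picking it up.
- **Bystanders:** in the last top view the pink look-alike and the other bench items looked unmoved, judged by eye. The arm was clear of everything.
- **Camera disagreement:** one early, far-off wrist view placed the red and blue tiles 4–6 mm from where the top camera did. Closer views agreed to about 2 mm, and I used those.

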